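Gauge the ferrule cups

ROBOT

A 7-joint arm with a two-finger parallel gripper is mounted at the origin on the work surface. World frame = base frame: x ahead of the robot, y to its left, z up, the work surface at z = 0. Lengths are in m, angles in rad, forces in N, time in s.
With the tool pointing down it reaches from about 0.35 to 0.9 m from the base axis. Payload 8.1 kg.
Tool frame: the origin (TCP) lies at the very end of the fingers, on their centre line; the grasp point (between the pads) lies 19 mm behind it; z points along the fingers, x is the direction in which the jaws open and shut, and the axes are right-handed (so a half turn about z gives the same grasp; the last joint's range is limited). The gripper opens to 92 mm and grips with 3 to 60 N. Pads are 19 mm wide; open, the fingers measure 130 mm over their backs; the gripper's body (75 mm by 190 mm) begins 47 mm behind the grasp point.
Start: joints at [1.24, 0.434, 0.025, 1.573, -0.012, 1.134, -0.075], TCP at [0.141, -0.609, 0.227] pointing down, gripper open.
Joint ranges: [-2.62, 2.62], [-0.44, 2.09], [-1.27, 1.32], [0.08, 2.57], [-1.32, 4.46], [0.12, 2], [-2.74, 2.74]. Speed limits (rad/s): [2.22, 2.22, 3.01, 3.01, 3.14, 3.14, 3.14].

INTERFACE

Orientations are given as a rotation vector (axis times angle).
In Python, from cell import status, viewer, arm gives the robot as it stands.
- The arm moves only by the tool jog_arm, never from a script. Its argument "commands" is text: rows parted by semicolons, each of 7 numbers parted by spaces: the closure, from -1 (fully open) to 1 (shut), then the shift along the world's x, y, z normalised to -1 to 1, where 1 is 0.3 m, then the turn, a rotation vector about the world's x, y, z normalised to -1 to 1, where 1 is 2 pi rad. In form: jaw dx dy dz wx wy wz; .... A call has exactly 5 rows; each row shifts and turns the commanded pose from where the row before left it; what a row does not reach is not made up. A row lasts 1/10 s, in which the tool goes at most 50 mm and 8.59 degrees, less where a joint would pass 70% of its speed; a pose out of reach is approached as far as the arm can. A call with a number of a shift or a turn outside -1 to 1 is refused whole. A call with a gripper value outside its range is refused whole. The fingers move at their own pace and stop on an object; "force" is the grip in N (left out, the last holds). Time passes only in rows, so rows that do not move let the fingers close, or fill a call up. It gives the time, the measured TCP pose, the force and the opening at its end, in the units of the state.
- status.observe(): the state, without advancing time (a new reading comes with each control period).
- viewer.get_image(name): name is "scene" or "side" or "wrist"; returns a dict with "pixels" (384x512x3 uint8, red, green, blue), "z_map" (384x512 float32, m along the optical axis (not along the pixel's ray), 0 where there is no reading), "camera_matrix" (3x3 intrinsics, pixels), "k1" (the pictures are not rectified: a ray, as slopes to the right and down, at radius r is drawn at 1 + k1 r^2 times it, then the intrinsics apply), "R" (3x3) and "t" (3): a world point X has camera coordinates R X + t. Camera axes: x right, y down, z forward; pixel columns grow to the right and rows downward; lengths in m; the calibration is good to about 2 mm. A picture is of the moment at which its call begins.
- arm.sign_off(): hands the job in, once; it reports no verdict.
The state is a dict: "clock": time; "joints": joint angles; "dq": joint speeds; "joint_efforts": joint torques, N m; "position": TCP position; "ee_rot": TCP orientation; "force": force on the tool from outside, world axes, zero at the start; "ft_torque": the same for the moment, N m; "width": opening from 0.0 (shut) to 1.0 (fully open).
Only numpy, scipy, OpenCV 4.12 (cv2) and the standard library are available. Lean on these libraries where they do the work, as an engineer would, in place of code of your own. Each camera call takes 0.05 s, during which the arm holds its last target. There are 200 camera calls.

TASK

Set the pin gauge into the square recess of its holder, pressed down flush, then try the wooden ferrule cups on its pin one at a time, open end down, putting each one away before trying the next. Stand every cup that goes all the way down upright in the wooden tray, and every cup that stops short upright in the steel tray. Leave the gauge seated, and the paint tin standing where it is.

Things in the scene. Friction and masses are not known exactly. Their poses are not given: they have to be found in the camera images.
- cup_a: a turned boxwood ferrule cup for a big brush, an upright cylinder 54 mm across and 60 mm tall (0.09 to 0.18 kg), with a brass band round its foot; closed at the top, with a 34 mm bore open at the foot. The bore is either full depth (54 mm) or faulty, only 20 mm deep; no difference shows from outside. Origin: centre of its underside; z up. Four or all five of the cups are there.
- cup_b: a turned boxwood ferrule cup for a big brush, an upright cylinder 54 mm across and 60 mm tall (0.09 to 0.18 kg), with a brass band round its foot; closed at the top, with a 34 mm bore open at the foot. The bore is either full depth (54 mm) or faulty, only 20 mm deep; no difference shows from outside. Origin: centre of its underside; z up. Four or all five of the cups are there.
- cup_c: a turned boxwood ferrule cup for a big brush, an upright cylinder 54 mm across and 60 mm tall (0.09 to 0.18 kg), with a brass band round its foot; closed at the top, with a 34 mm bore open at the foot. The bore is either full depth (54 mm) or faulty, only 20 mm deep; no difference shows from outside. Origin: centre of its underside; z up. Four or all five of the cups are there.
- cup_d: a turned boxwood ferrule cup for a big brush, an upright cylinder 54 mm across and 60 mm tall (0.09 to 0.18 kg), with a brass band round its foot; closed at the top, with a 34 mm bore open at the foot. The bore is either full depth (54 mm) or faulty, only 20 mm deep; no difference shows from outside. Origin: centre of its underside; z up. Four or all five of the cups are there.
- cup_e: a turned boxwood ferrule cup for a big brush, an upright cylinder 54 mm across and 60 mm tall (0.09 to 0.18 kg), with a brass band round its foot; closed at the top, with a 34 mm bore open at the foot. The bore is either full depth (54 mm) or faulty, only 20 mm deep; no difference shows from outside. Origin: centre of its underside; z up. Four or all five of the cups are there.
- gauge_insert: the depth gauge: a 70 mm square aluminium plate, 20 mm thick, with an upright steel pin at its centre, 30 mm in diameter, standing 45 mm above the plate (last 4 mm tapered to 23 mm); 0.35 kg, loose, lifted by the pin. Origin: centre of the underside; x, y along the plate's sides. A good cup comes down to the plate; a faulty one stops with its foot 25 mm above it.
- gauge_base: dark steel holder fixed on the bench, 115 mm square, 28 mm tall, with a square recess 73 mm wide and 20 mm deep in its top for the gauge's plate (same depth as the plate is thick, so that a seated plate is flush with the top). Origin: centre of its underside; x and y along its sides.
- recess_floor (a point): centre of the recess's floor, 8 mm above the bench; axes as the holder's.
- wood_tray: dark wooden tray standing fixed on the bench, 110 mm (its x) by 250 mm (its y, the long way), open-topped, walls 6 mm thick and 20 mm high, floor about 6 mm thick. Origin: centre of its underside; z up. It takes three cups in a row. A brass handle is fixed at each end. For the good cups.
- steel_tray: plain sheet-steel tray standing fixed on the bench, 110 mm (its x) by 250 mm (its y, the long way), open-topped, walls 6 mm thick and 20 mm high, floor about 6 mm thick. Origin: centre of its underside; z up. It takes three cups in a row. No handles. For the faulty cups.
- paint_tin: an open steel tin of gold paint, 62 mm across, 45 mm tall, 0.35 kg, standing among the cups and not to be disturbed. Origin: centre of its underside.

How it is judged:
On the way, in this order (a step that is already met when the one before it is completed fails the run):
1. the gauge sits flush in the holder's recess (horizontal distance between gauge_insert and recess_floor below 0.005 m and z of gauge_insert in the frame of recess_floor below 0.002 m and angle between gauge_insert's own z axis and vertical below 0.05 rad), for 0.2 s.
2. a first cup is tried on the seated gauge's pin (horizontal distance between gauge_insert and recess_floor below 0.005 m and z of gauge_insert in the frame of recess_floor below 0.002 m and ((horizontal distance between cup_a and gauge_insert below 0.007 m and z of cup_a in the frame of gauge_insert below 0.052 m and angle between cup_a's own z axis and vertical below 0.2 rad) or (horizontal distance between cup_b and gauge_insert below 0.007 m and z of cup_b in the frame of gauge_insert below 0.052 m and angle between cup_b's own z axis and vertical below 0.2 rad) or (horizontal distance between cup_c and gauge_insert below 0.007 m and z of cup_c in the frame of gauge_insert below 0.052 m and angle between cup_c's own z axis and vertical below 0.2 rad) or (horizontal distance between cup_d and gauge_insert below 0.007 m and z of cup_d in the frame of gauge_insert below 0.052 m and angle between cup_d's own z axis and vertical below 0.2 rad) or (horizontal distance between cup_e and gauge_insert below 0.007 m and z of cup_e in the frame of gauge_insert below 0.052 m and angle between cup_e's own z axis and vertical below 0.2 rad))), for 0.2 s.
3. with one cup put away in a tray, a second is tried on the pin (all of step 2 and (((x of cup_a in the frame of wood_tray between -0.03 and 0.03 m and y of cup_a in the frame of wood_tray between -0.098 and 0.098 m and z of cup_a in the frame of wood_tray below 0.014 m) or (x of cup_a in the frame of steel_tray between -0.03 and 0.03 m and y of cup_a in the frame of steel_tray between -0.098 and 0.098 m and z of cup_a in the frame of steel_tray below 0.014 m)) or ((x of cup_b in the frame of wood_tray between -0.03 and 0.03 m and y of cup_b in the frame of wood_tray between -0.098 and 0.098 m and z of cup_b in the frame of wood_tray below 0.014 m) or (x of cup_b in the frame of steel_tray between -0.03 and 0.03 m and y of cup_b in the frame of steel_tray between -0.098 and 0.098 m and z of cup_b in the frame of steel_tray below 0.014 m)) or ((x of cup_c in the frame of wood_tray between -0.03 and 0.03 m and y of cup_c in the frame of wood_tray between -0.098 and 0.098 m and z of cup_c in the frame of wood_tray below 0.014 m) or (x of cup_c in the frame of steel_tray between -0.03 and 0.03 m and y of cup_c in the frame of steel_tray between -0.098 and 0.098 m and z of cup_c in the frame of steel_tray below 0.014 m)) or ((x of cup_d in the frame of wood_tray between -0.03 and 0.03 m and y of cup_d in the frame of wood_tray between -0.098 and 0.098 m and z of cup_d in the frame of wood_tray below 0.014 m) or (x of cup_d in the frame of steel_tray between -0.03 and 0.03 m and y of cup_d in the frame of steel_tray between -0.098 and 0.098 m and z of cup_d in the frame of steel_tray below 0.014 m)) or ((x of cup_e in the frame of wood_tray between -0.03 and 0.03 m and y of cup_e in the frame of wood_tray between -0.098 and 0.098 m and z of cup_e in the frame of wood_tray below 0.014 m) or (x of cup_e in the frame of steel_tray between -0.03 and 0.03 m and y of cup_e in the frame of steel_tray between -0.098 and 0.098 m and z of cup_e in the frame of steel_tray below 0.014 m)))), for 0.2 s.
4. with two cups put away in the trays, a third is tried on the pin (all of step 2 and (((x of cup_b in the frame of wood_tray between -0.03 and 0.03 m and y of cup_b in the frame of wood_tray between -0.098 and 0.098 m and z of cup_b in the frame of wood_tray below 0.014 m) or (x of cup_b in the frame of steel_tray between -0.03 and 0.03 m and y of cup_b in the frame of steel_tray between -0.098 and 0.098 m and z of cup_b in the frame of steel_tray below 0.014 m)) or ((x of cup_c in the frame of wood_tray between -0.03 and 0.03 m and y of cup_c in the frame of wood_tray between -0.098 and 0.098 m and z of cup_c in the frame of wood_tray below 0.014 m) or (x of cup_c in the frame of steel_tray between -0.03 and 0.03 m and y of cup_c in the frame of steel_tray between -0.098 and 0.098 m and z of cup_c in the frame of steel_tray below 0.014 m)) or ((x of cup_d in the frame of wood_tray between -0.03 and 0.03 m and y of cup_d in the frame of wood_tray between -0.098 and 0.098 m and z of cup_d in the frame of wood_tray below 0.014 m) or (x of cup_d in the frame of steel_tray between -0.03 and 0.03 m and y of cup_d in the frame of steel_tray between -0.098 and 0.098 m and z of cup_d in the frame of steel_tray below 0.014 m)) or ((x of cup_e in the frame of wood_tray between -0.03 and 0.03 m and y of cup_e in the frame of wood_tray between -0.098 and 0.098 m and z of cup_e in the frame of wood_tray below 0.014 m) or (x of cup_e in the frame of steel_tray between -0.03 and 0.03 m and y of cup_e in the frame of steel_tray between -0.098 and 0.098 m and z of cup_e in the frame of steel_tray below 0.014 m))) and (((x of cup_a in the frame of wood_tray between -0.03 and 0.03 m and y of cup_a in the frame of wood_tray between -0.098 and 0.098 m and z of cup_a in the frame of wood_tray below 0.014 m) or (x of cup_a in the frame of steel_tray between -0.03 and 0.03 m and y of cup_a in the frame of steel_tray between -0.098 and 0.098 m and z of cup_a in the frame of steel_tray below 0.014 m)) or ((x of cup_c in the frame of wood_tray between -0.03 and 0.03 m and y of cup_c in the frame of wood_tray between -0.098 and 0.098 m and z of cup_c in the frame of wood_tray below 0.014 m) or (x of cup_c in the frame of steel_tray between -0.03 and 0.03 m and y of cup_c in the frame of steel_tray between -0.098 and 0.098 m and z of cup_c in the frame of steel_tray below 0.014 m)) or ((x of cup_d in the frame of wood_tray between -0.03 and 0.03 m and y of cup_d in the frame of wood_tray between -0.098 and 0.098 m and z of cup_d in the frame of wood_tray below 0.014 m) or (x of cup_d in the frame of steel_tray between -0.03 and 0.03 m and y of cup_d in the frame of steel_tray between -0.098 and 0.098 m and z of cup_d in the frame of steel_tray below 0.014 m)) or ((x of cup_e in the frame of wood_tray between -0.03 and 0.03 m and y of cup_e in the frame of wood_tray between -0.098 and 0.098 m and z of cup_e in the frame of wood_tray below 0.014 m) or (x of cup_e in the frame of steel_tray between -0.03 and 0.03 m and y of cup_e in the frame of steel_tray between -0.098 and 0.098 m and z of cup_e in the frame of steel_tray below 0.014 m))) and (((x of cup_a in the frame of wood_tray between -0.03 and 0.03 m and y of cup_a in the frame of wood_tray between -0.098 and 0.098 m and z of cup_a in the frame of wood_tray below 0.014 m) or (x of cup_a in the frame of steel_tray between -0.03 and 0.03 m and y of cup_a in the frame of steel_tray between -0.098 and 0.098 m and z of cup_a in the frame of steel_tray below 0.014 m)) or ((x of cup_b in the frame of wood_tray between -0.03 and 0.03 m and y of cup_b in the frame of wood_tray between -0.098 and 0.098 m and z of cup_b in the frame of wood_tray below 0.014 m) or (x of cup_b in the frame of steel_tray between -0.03 and 0.03 m and y of cup_b in the frame of steel_tray between -0.098 and 0.098 m and z of cup_b in the frame of steel_tray below 0.014 m)) or ((x of cup_d in the frame of wood_tray between -0.03 and 0.03 m and y of cup_d in the frame of wood_tray between -0.098 and 0.098 m and z of cup_d in the frame of wood_tray below 0.014 m) or (x of cup_d in the frame of steel_tray between -0.03 and 0.03 m and y of cup_d in the frame of steel_tray between -0.098 and 0.098 m and z of cup_d in the frame of steel_tray below 0.014 m)) or ((x of cup_e in the frame of wood_tray between -0.03 and 0.03 m and y of cup_e in the frame of wood_tray between -0.098 and 0.098 m and z of cup_e in the frame of wood_tray below 0.014 m) or (x of cup_e in the frame of steel_tray between -0.03 and 0.03 m and y of cup_e in the frame of steel_tray between -0.098 and 0.098 m and z of cup_e in the frame of steel_tray below 0.014 m))) and (((x of cup_a in the frame of wood_tray between -0.03 and 0.03 m and y of cup_a in the frame of wood_tray between -0.098 and 0.098 m and z of cup_a in the frame of wood_tray below 0.014 m) or (x of cup_a in the frame of steel_tray between -0.03 and 0.03 m and y of cup_a in the frame of steel_tray between -0.098 and 0.098 m and z of cup_a in the frame of steel_tray below 0.014 m)) or ((x of cup_b in the frame of wood_tray between -0.03 and 0.03 m and y of cup_b in the frame of wood_tray between -0.098 and 0.098 m and z of cup_b in the frame of wood_tray below 0.014 m) or (x of cup_b in the frame of steel_tray between -0.03 and 0.03 m and y of cup_b in the frame of steel_tray between -0.098 and 0.098 m and z of cup_b in the frame of steel_tray below 0.014 m)) or ((x of cup_c in the frame of wood_tray between -0.03 and 0.03 m and y of cup_c in the frame of wood_tray between -0.098 and 0.098 m and z of cup_c in the frame of wood_tray below 0.014 m) or (x of cup_c in the frame of steel_tray between -0.03 and 0.03 m and y of cup_c in the frame of steel_tray between -0.098 and 0.098 m and z of cup_c in the frame of steel_tray below 0.014 m)) or ((x of cup_e in the frame of wood_tray between -0.03 and 0.03 m and y of cup_e in the frame of wood_tray between -0.098 and 0.098 m and z of cup_e in the frame of wood_tray below 0.014 m) or (x of cup_e in the frame of steel_tray between -0.03 and 0.03 m and y of cup_e in the frame of steel_tray between -0.098 and 0.098 m and z of cup_e in the frame of steel_tray below 0.014 m))) and (((x of cup_a in the frame of wood_tray between -0.03 and 0.03 m and y of cup_a in the frame of wood_tray between -0.098 and 0.098 m and z of cup_a in the frame of wood_tray below 0.014 m) or (x of cup_a in the frame of steel_tray between -0.03 and 0.03 m and y of cup_a in the frame of steel_tray between -0.098 and 0.098 m and z of cup_a in the frame of steel_tray below 0.014 m)) or ((x of cup_b in the frame of wood_tray between -0.03 and 0.03 m and y of cup_b in the frame of wood_tray between -0.098 and 0.098 m and z of cup_b in the frame of wood_tray below 0.014 m) or (x of cup_b in the frame of steel_tray between -0.03 and 0.03 m and y of cup_b in the frame of steel_tray between -0.098 and 0.098 m and z of cup_b in the frame of steel_tray below 0.014 m)) or ((x of cup_c in the frame of wood_tray between -0.03 and 0.03 m and y of cup_c in the frame of wood_tray between -0.098 and 0.098 m and z of cup_c in the frame of wood_tray below 0.014 m) or (x of cup_c in the frame of steel_tray between -0.03 and 0.03 m and y of cup_c in the frame of steel_tray between -0.098 and 0.098 m and z of cup_c in the frame of steel_tray below 0.014 m)) or ((x of cup_d in the frame of wood_tray between -0.03 and 0.03 m and y of cup_d in the frame of wood_tray between -0.098 and 0.098 m and z of cup_d in the frame of wood_tray below 0.014 m) or (x of cup_d in the frame of steel_tray between -0.03 and 0.03 m and y of cup_d in the frame of steel_tray between -0.098 and 0.098 m and z of cup_d in the frame of steel_tray below 0.014 m)))), for 0.2 s.
At the end, for the whole second after the job is handed in: Every cup present that goes fully down the pin stands in the wooden tray and every one that stops short stands in the steel tray: on the tray's floor (within 8 mm or so), inside its walls, upright within 0.15 rad and at rest; the gauge's plate is flush in the recess within 2 mm, and level (all of step 1 and x of cup_a in the frame of wood_tray between -0.03 and 0.03 m and y of cup_a in the frame of wood_tray between -0.098 and 0.098 m and z of each of cup_a, cup_c, cup_e in the frame of wood_tray below 0.014 m and angle between each of cup_a, cup_c, cup_e, cup_b, cup_d's own z axis and vertical below 0.15 rad and linear speed of each of cup_a, cup_c, cup_e, cup_b, cup_d below 0.02 m/s and x of cup_c in the frame of wood_tray between -0.03 and 0.03 m and y of cup_c in the frame of wood_tray between -0.098 and 0.098 m and x of cup_e in the frame of wood_tray between -0.03 and 0.03 m and y of cup_e in the frame of wood_tray between -0.098 and 0.098 m and x of cup_b in the frame of steel_tray between -0.03 and 0.03 m and y of cup_b in the frame of steel_tray between -0.098 and 0.098 m and z of each of cup_b, cup_d in the frame of steel_tray below 0.014 m and x of cup_d in the frame of steel_tray between -0.03 and 0.03 m and y of cup_d in the frame of steel_tray between -0.098 and 0.098 m); the robot touches nothing.
It fails at once if the paint tin is tipped (over 0.5 rad) or pushed more than 50 mm from its place (angle between paint_tin's own z axis and vertical above 0.5 rad or distance of paint_tin from where it was at the start of the episode above 0.05 m).
Of cup_a, cup_b, cup_c, cup_d, cup_e only 4 to 5 are there at a start; the rules pass over those that are not, and their reading is None.
At some moment in a run one of cup_a, cup_b, cup_c, cup_d, cup_e, gauge_insert may be knocked a few centimetres aside while the robot is not near it.
It also fails if it takes over 210 s, if anything falls off the work surface, if the arm or the gripper's body presses on something with over 40 N, if the wrist force passes 120 N, or if a joint passes its speed limit or range.

## Working session

There is one attempt and no reset: what is moved stays moved. The work goes in short steps, Python scripts to look and compute and a tool call to move; the robot and the scene stay as the last step left them, time stands still between calls to the robot, and variables do not carry over. Pictures are saved under pics/ and viewed, about 12 in all and at most 16, crops included, and the job is handed in when it is done.

Besides the shell and the picture viewer there is one more tool, called by a JSON object that holds its "name" and its "arguments", one argument or row to a line. jog_arm: Moves the arm, as the interface text tells. Scaled input: -1 to 1 covers 0.3 m each way for a shift and 2 pi rad each way for a turn. Its arguments: {"type":"object","properties":{"commands":{"type":"string"},"force":{"type":"number"}},"required":["commands"]}

```bash
ls; mkdir -p pics; cat > h.py <<'E'
import numpy as np, cv2
from cell import status, viewer, arm
def img(n):
    d=viewer.get_image(n); return {k:(np.array(v) if k!='k1' else v) for k,v in d.items() if k in('pixels','z_map','camera_matrix','k1','R','t')}
def save(d,f): cv2.imwrite('pics/'+f,d['pixels'][...,::-1])
def slopes(d,uv):
    K=d['camera_matrix']; k=float(d['k1'])
    p=(np.atleast_2d(uv).astype(float)-[K[0,2],K[1,2]])/[K[0,0],K[1,1]]
    s=p.copy()
    for _ in range(10): s=p/(1+k*(s**2).sum(1,keepdims=True))
    return s
def onplane(d,uv,z):
    s=slopes(d,uv); r=np.c_[s,np.ones(len(s))]@d['R']; c=-d['R'].T@d['t']
    return c+r*((z-c[2])/r[:,2])[:,None]
def cloud(d):
    h,w=d['z_map'].shape; v,u=np.mgrid[:h,:w]
    s=slopes(d,np.c_[u.ravel(),v.ravel()]); z=d['z_map'].ravel()[:,None]
    X=(np.c_[s*z,z]-d['t'])@d['R']; X[z[:,0]<=0]=np.nan
    return X.reshape(h,w,3)
def proj(d,X):
    x=np.atleast_2d(X)@d['R'].T+d['t']; s=x[:,:2]/x[:,2:]; s=s*(1+float(d['k1'])*(s**2).sum(1,keepdims=True))
    K=d['camera_matrix']; return s*[K[0,0],K[1,1]]+[K[0,2],K[1,2]]
def st():
    s=status.observe(); print({k:np.round(s[k],4) for k in('clock','joints','position','ee_rot','force','width')}); return s
E
python3 - <<'E'
from h import *
st()
a=img('scene');b=img('side');c=img('wrist')
for n,d in(('scene',a),('side',b),('wrist',c)):
    save(d,n+'0.png'); print(n,np.round(-d['R'].T@d['t'],3),np.round(d['R'][2],2),d['camera_matrix'][0,0],d['k1'],(d['z_map']>0).mean())
E
```

```text
pics
{'clock': np.float64(0.0), 'joints': array([ 1.2404,  0.4352,  0.0249,  1.5741, -0.0116,  1.134 , -0.0751]), 'position': array([ 0.141 , -0.6083,  0.2259]), 'ee_rot': array([-2.4587e+00,  1.9541e+00,  2.1000e-03]), 'force': array([-0.3328, -0.2215, -1.8441]), 'width': np.float64(1.0014)}
scene [1.367 0.258 0.644] [-0.8  -0.14 -0.58] 442.31387644956146 -0.10098671458747528 0.9958343505859375
side [0.307 0.852 0.939] [ 0.17 -0.62 -0.77] 484.42368203507226 -0.02072735630943859 0.996185302734375
wrist [ 0.205 -0.595  0.384] [-0.24 -0.05 -0.97] 285.9881529487487 -0.06402041848850505 0.9381306966145834
```

View pics/scene0.png

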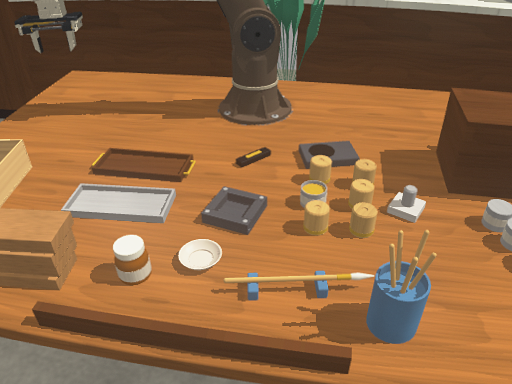

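View pics/side0.png

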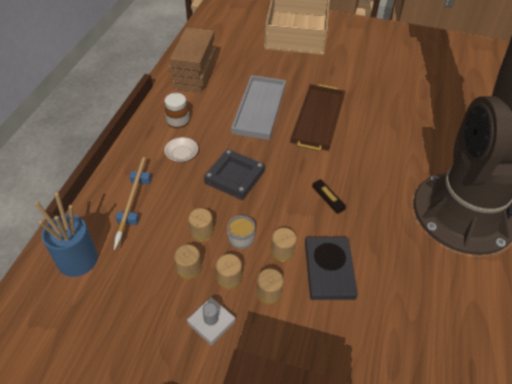

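Five cups show (scene (320,170), (364,175), (362,194), (317,217), (363,220)), with the tin at (313,193) and the gauge at (407,205). The holder is at (235,210), the wood tray at (145,163) and the steel tray at (120,203). The slab at (328,153) is a distractor.

```bash
cat > m.py <<'E'
from h import *
def blobs(X,zlo,zhi,minpx=40,box=(0.2,0.95,-0.5,0.6)):
    m=(X[...,2]>zlo)&(X[...,2]<zhi)&(X[...,0]>box[0])&(X[...,0]<box[1])&(X[...,1]>box[2])&(X[...,1]<box[3])
    n,l,s,_=cv2.connectedComponentsWithStats(m.astype(np.uint8),connectivity=4)
    return [(l==i) for i in range(1,n) if s[i,4]>=minpx]
if __name__=='__main__':
  for n in('scene','side'):
    d=img(n);X=cloud(d);print(n)
    for lab,lo,hi in(('cuptop',.052,.07),('h28',.022,.034),('tray',.012,.0225)):
        for b in blobs(X,lo,hi):
            P=X[b][:,:2].astype(np.float32); r=cv2.minAreaRect(P); c,rad=cv2.minEnclosingCircle(P)
            v,u=np.nonzero(b); col=d['pixels'][b].mean(0)
            if max(r[1])<.3: print(lab,'uv',int(u.mean()),int(v.mean()),'circ',np.round(c,3),round(rad,3),'rect',np.round(r[0],3),np.round(r[1],3),round(r[2],1),'z',round(float(np.median(X[b][:,2])),3),'col',col.astype(int),b.sum())
E
python3 m.py
```

```text
scene
cuptop uv 451 159 circ [0.31  0.583] 0.105 rect [0.311 0.579] [0.209 0.028] 3.3 z 0.061 col [77 52 34] 215
cuptop uv 320 161 circ [0.404 0.243] 0.028 rect [0.404 0.243] [0.054 0.05 ] 28.5 z 0.06 col [215 175 105] 230
cuptop uv 365 165 circ [0.408 0.356] 0.028 rect [0.406 0.357] [0.052 0.053] 5.7 z 0.06 col [207 165  99] 238
cuptop uv 362 186 circ [0.5   0.348] 0.028 rect [0.501 0.347] [0.052 0.052] 58.4 z 0.06 col [215 176 104] 295
cuptop uv 409 190 circ [0.502 0.455] 0.015 rect [0.501 0.455] [0.028 0.028] 5.2 z 0.063 col [162 155 148] 120
cuptop uv 316 208 circ [0.6   0.247] 0.028 rect [0.6   0.247] [0.053 0.053] 58.2 z 0.06 col [217 179 108] 350
cuptop uv 364 210 circ [0.593 0.35 ] 0.028 rect [0.593 0.35 ] [0.052 0.053] 53.6 z 0.06 col [209 168 101] 363
cuptop uv 42 259 circ [ 0.828 -0.284] 0.074 rect [ 0.852 -0.262] [0.08  0.148] 42.6 z 0.065 col [133  98  63] 314
cuptop uv 130 259 circ [ 0.804 -0.097] 0.031 rect [ 0.812 -0.092] [0.036 0.06 ] 31.2 z 0.058 col [154 113  73] 245
cuptop uv 393 315 circ [0.845 0.4  ] 0.045 rect [0.865 0.396] [0.09  0.041] 77.6 z 0.061 col [ 72  
[... 7095 characters left out ...]
.815 0.418] [0.085 0.029] 52.4 z 0.017 col [52 69 87] 113
tray uv 280 256 circ [0.4  0.26] 0.021 rect [0.4   0.267] [0.014 0.042] 88.8 z 0.017 col [128 101  63] 55
tray uv 186 273 circ [0.587 0.364] 0.022 rect [0.586 0.369] [0.044 0.012] 4.2 z 0.017 col [127 100  64] 48
tray uv 228 283 circ [0.493 0.355] 0.025 rect [0.491 0.363] [0.05  0.018] 14.3 z 0.017 col [124  98  62] 53
tray uv 268 298 circ [0.398 0.364] 0.025 rect [0.396 0.372] [0.049 0.016] 18.9 z 0.017 col [123  97  63] 53
tray uv 334 295 circ [0.268 0.328] 0.048 rect [0.268 0.329] [0.096 0.007] 16.7 z 0.018 col [54 51 53] 123
tray uv 211 321 circ [0.499 0.455] 0.048 rect [0.498 0.454] [0.071 0.073] 64.3 z 0.02 col [158 152 148] 761
```

{"name": "jog_arm", "arguments": {
  "commands": "-1 0.0687 0.0907 0.005 0 0 0.0061; -1 0.0687 0.0907 0.005 0 0 0.0061; -1 0.0687 0.0907 0.005 0 0 0.0061; -1 0.0687 0.0907 0.005 0 0 0.0061; -1 0.0687 0.0907 0.005 0 0 0.0061"
}}

```text
clock: 0.75
position: [0.2448, -0.4716, 0.2343]
ee_rot: [2.636, -1.708, 0.0]
force: [-0.2, 0.6, -0.1]
width: 0.998
```

{"name": "jog_arm", "arguments": {
  "commands": "-1 0.0687 0.0907 0.005 0 0 0.0061; -1 0.0687 0.0907 0.005 0 0 0.0061; -1 0.0687 0.0907 0.005 0 0 0.0061; -1 0.0687 0.0907 0.005 0 0 0.0061; -1 0.0687 0.0907 0.005 0 0 0.0061"
}}

```text
clock: 1.25
position: [0.3478, -0.3356, 0.2419]
ee_rot: [2.788, -1.448, 0.001]
force: [0.1, -0.7, 0.5]
width: 0.999
```

{"name": "jog_arm", "arguments": {
  "commands": "-1 0.0687 0.0907 0.005 0 0 0.0061; -1 0.0687 0.0907 0.005 0 0 0.0061; -1 0.0687 0.0907 0.005 0 0 0.0061; -1 0.0687 0.0907 0.005 0 0 0.0061; -1 0.0687 0.0907 0.005 0 0 0.0061"
}}

```text
clock: 1.75
position: [0.4509, -0.1996, 0.2494]
ee_rot: [2.913, -1.175, 0.0]
force: [0.7, -0.5, 0.4]
width: 1.0
```

{"name": "jog_arm", "arguments": {
  "commands": "-1 0.0083 0.109 0 0 0 0.0061; -1 0.0083 0.109 0 0 0 0.0061; -1 0.0083 0.109 0 0 0 0.0061; -1 0.0083 0.109 0 0 0 0.0061; -1 0.0083 0.109 0 0 0 0.0061"
}}

```text
clock: 2.25
position: [0.4626, -0.036, 0.2494]
ee_rot: [3.012, -0.891, 0.001]
force: [0.7, -0.1, 0.4]
width: 1.002
```

{"name": "jog_arm", "arguments": {
  "commands": "-1 0.0083 0.109 0 0 0 0.0061; -1 0.0083 0.109 0 0 0 0.0061; -1 0.0083 0.109 0 0 0 0.0061; -1 0.0083 0.109 0 0 0 0.0061; -1 0.0083 0.109 0 0 0 0.0061"
}}

```text
clock: 2.75
position: [0.4751, 0.1275, 0.2493]
ee_rot: [3.084, -0.599, 0.001]
force: [1.2, -1.2, 0.4]
width: 0.997
```

{"name": "jog_arm", "arguments": {
  "commands": "-1 0.0083 0.109 0 0 0 0.0061; -1 0.0083 0.109 0 0 0 0.0061; -1 0.0083 0.109 0 0 0 0.0061; -1 0.0083 0.109 0 0 0 0.0061; -1 0.0083 0.109 0 0 0 0.0061"
}}

```text
clock: 3.25
position: [0.4877, 0.2909, 0.2492]
ee_rot: [3.127, -0.301, 0.0]
force: [1.4, -0.3, 0.1]
width: 0.999
```

{"name": "jog_arm", "arguments": {
  "commands": "-1 0.0083 0.109 0 0 0 0.0061; -1 0.0083 0.109 0 0 0 0.0061; -1 0.0083 0.109 0 0 0 0.0061; -1 0.0083 0.109 0 0 0 0.0061; -1 0.0083 0.109 0 0 0 0.0061"
}}

```text
clock: 3.75
position: [0.5002, 0.4544, 0.2489]
ee_rot: [3.141, -0.001, -0.0]
force: [0.8, -0.3, 0.7]
width: 1.002
```

```bash
cat > w.py <<'E'
from m import *
import sys
def rep(n,lo,hi,minpx=150,maxdim=.3,box=(0.2,0.95,-0.5,0.6)):
    d=img(n);X=cloud(d)
    for b in blobs(X,lo,hi,minpx,box):
        P=X[b][:,:2].astype(np.float32); r=cv2.minAreaRect(P); c,rad=cv2.minEnclosingCircle(P)
        if max(r[1])>maxdim: continue
        v,u=np.nonzero(b)
        print(n,'uv',int(u.mean()),int(v.mean()),'circ',np.round(c,4),round(rad,4),'rect',np.round(r[0],4),np.round(r[1],4),round(r[2],1),'z',round(float(np.median(X[b][:,2])),4),'px',b.sum())
    return d,X
E
python3 - <<'E'
from w import *
st()
d,X=rep('wrist',.012,.03)
rep('wrist',.050,.075)
save(d,'wrist1.png')
print(np.round(-d['R'].T@d['t'],3))
E
```

```text
{'clock': np.float64(3.75), 'joints': array([-0.4189,  0.5949, -0.6752,  1.3597,  0.3708,  1.3142, -1.1035]), 'position': array([0.5002, 0.4544, 0.2489]), 'ee_rot': array([ 3.1411e+00, -8.0000e-04, -1.0000e-04]), 'force': array([ 0.8055, -0.3282,  0.7139]), 'width': np.float64(1.002)}
wrist uv 129 80 circ [0.3083 0.582 ] 0.1035 rect [0.3103 0.5689] [0.2067 0.0312] 8.6 z 0.0215 px 372
wrist uv 258 167 circ [0.5001 0.4543] 0.0485 rect [0.5002 0.454 ] [0.0703 0.0702] 64.5 z 0.02 px 2055
wrist uv 470 193 circ [0.8205 0.4163] 0.0368 rect [0.8129 0.4231] [0.0734 0.0207] 48.0 z 0.0209 px 396
wrist uv 198 225 circ [0.409  0.3629] 0.0249 rect [0.4129 0.3703] [0.0169 0.0497] 61.9 z 0.0203 px 171
wrist uv 315 228 circ [0.5875 0.3582] 0.024 rect [0.585 0.366] [0.0478 0.0162] 18.1 z 0.0211 px 162
wrist uv 256 230 circ [0.4977 0.3529] 0.026 rect [0.4977 0.3624] [0.0518 0.0195] 0.3 z 0.0206 px 167
wrist uv 119 80 circ [0.3081 0.582 ] 0.1039 rect [0.308  0.5834] [0.2059 0.0318] 0.3 z 0.0632 px 672
wrist uv 259 179 circ [0.4999 0.4542] 0.0152 rect [0.4997 0.4541] [0.0284 0.0299] 0.9 z 0.0645 px 479
wrist uv 495 200 circ [0.8175 0.4268] 0.0279 rect [0.8145 0.4305] [0.0556 0.0107] 38.6 z 0.06 px 399
wrist uv 325 270 circ [0.59   0.3348] 0.0238 rect [0.5901 0.329 ] [0.0473 0.0172] 1.1 z 0.0601 px 257
wrist uv 257 271 circ [0.4979 0.3348] 0.025 rect [0.4979 0.3273] [0.0186 0.0499] 89.7 z 0.0601 px 335
[0.501 0.518 0.407]
```

{"name": "jog_arm", "arguments": {
  "commands": "-1 0 0 -0.14 0 0 0; -1 0 0 -0.14 0 0 0; -1 0 0 -0.14 0 0 0; -1 0 0 -0.14 0 0 0; -1 0 0 -0.1 0 0 0",
  "force": 40
}}

```text
clock: 4.35
position: [0.4997, 0.4513, 0.0482]
ee_rot: [3.139, -0.004, -0.003]
force: [0.3, 0.9, -0.1]
width: 1.002
```

{"name": "jog_arm", "arguments": {
  "commands": "-1 0 0 -0.07 0 0 0; 1 0 0 0 0 0 0; 1 0 0 0 0 0 0; 1 0 0 0 0 0 0; 1 0 0 0 0 0 0"
}}

```text
clock: 4.85
position: [0.5008, 0.454, 0.032]
ee_rot: [-3.14, 0.003, -0.003]
force: [-0.3, 0.4, 0.7]
width: 0.701
```

{"name": "jog_arm", "arguments": {
  "commands": "1 0 0 0 0 0 0; 1 0 0 0 0 0 0; 1 0 0 0.02 0 0 0; 1 0 0 0.05 0 0 0; 1 0 0 0.05 0 0 0"
}}

```text
clock: 5.35
position: [0.4999, 0.4532, 0.0674]
ee_rot: [3.141, -0.002, -0.001]
force: [-0.5, 0.9, -2.3]
width: 0.303
```

```bash
python3 - <<'E'
from w import *
st()
d,X=rep('scene',.03,.063,40,box=(.42,.58,.38,.53)); rep('side',.03,.11,40,box=(.42,.58,.4,.53))
cv2.imwrite('pics/s2.png',cv2.resize(d['pixels'][130:250,330:490,::-1],(640,480)))
E
```

```text
{'clock': np.float64(5.35), 'joints': array([-0.4433,  0.7497, -0.6108,  1.562 ,  0.4873,  0.9867, -1.2028]), 'position': array([0.4999, 0.4532, 0.0674]), 'ee_rot': array([ 3.1414e+00, -2.4000e-03, -6.0000e-04]), 'force': array([-0.51  ,  0.8924, -2.3428]), 'width': np.float64(0.303)}
scene uv 407 198 circ [0.5002 0.4549] 0.0427 rect [0.5016 0.4558] [0.0684 0.0704] 63.9 z 0.032 px 377
side uv 208 318 circ [0.498  0.4567] 0.0483 rect [0.4991 0.4562] [0.0704 0.0715] 64.7 z 0.0348 px 989
```

View pics/s2.png

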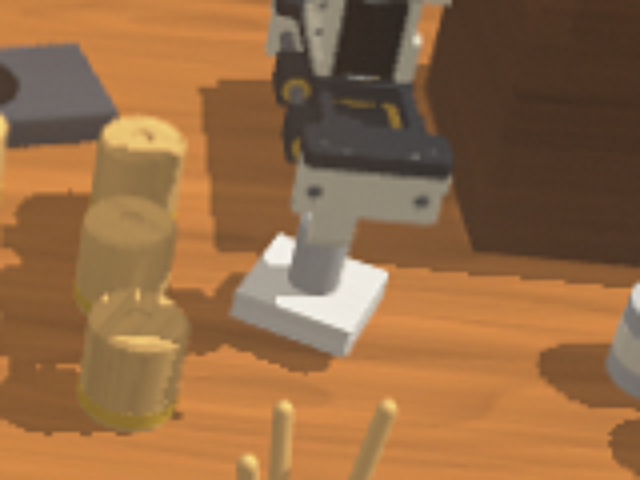

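The scene crop shows the gauge held only by its pin tip, about 14 mm up. I'll set it down and grip lower.

{"name": "jog_arm", "arguments": {
  "commands": "1 0 0 -0.03 0 0 0; 1 0 0 -0.017 0 0 0; 1 0 0 0 0 0 0; -1 0 0 0 0 0 0; -1 0 0 0 0 0 0"
}}

```text
clock: 5.95
position: [0.5, 0.453, 0.0515]
ee_rot: [3.141, -0.003, -0.0]
force: [-0.0, -0.5, 0.1]
width: 0.434
```

{"name": "jog_arm", "arguments": {
  "commands": "-1 0 0 0 0 0 0; -1 0 0 -0.04 0 0 0; -1 0 0 -0.04 0 0 0; -1 0 0 0 0 0 0; -1 0 0 0 0 0 0"
}}

```text
clock: 6.45
position: [0.4996, 0.4529, 0.0271]
ee_rot: [3.14, -0.002, -0.002]
force: [0.2, -0.5, 0.1]
width: 0.865
```

{"name": "jog_arm", "arguments": {
  "commands": "1 0 0 0 0 0 0; 1 0 0 0 0 0 0; 1 0 0 0 0 0 0; 1 0 0 0 0 0 0; 1 0 0 0 0 0 0"
}}

```text
clock: 6.95
position: [0.5001, 0.4533, 0.0283]
ee_rot: [-3.141, 0.003, -0.0]
force: [-0.4, 0.4, -0.8]
width: 0.531
```

{"name": "jog_arm", "arguments": {
  "commands": "1 0 0 0 0 0 0; 1 0 0 0 0 0 0; 1 0 0 0 0 0 0; 1 0 0 0 0 0 0; 1 0 0 0 0 0 0"
}}

```text
clock: 7.45
position: [0.5002, 0.4533, 0.0282]
ee_rot: [-3.141, 0.003, -0.0]
force: [0.9, -0.7, 0.8]
width: 0.322
```

{"name": "jog_arm", "arguments": {
  "commands": "1 0 0 0.05 0 0 0; 1 0 0 0.13 0 0 0; 1 0 0 0.13 0 0 0; 1 0 0 0.13 0 0 0; 1 0 0 0.13 0 0 0"
}}

```text
clock: 7.95
position: [0.4994, 0.453, 0.2014]
ee_rot: [3.141, -0.002, -0.001]
force: [0.7, 0.7, -3.7]
width: 0.32
```

{"name": "jog_arm", "arguments": {
  "commands": "1 0.0257 -0.097 0 0 0 0.0036; 1 0.0257 -0.097 0 0 0 0.0036; 1 0.0257 -0.097 0 0 0 0.0036; 1 0.0257 -0.097 0 0 0 0.0036; 1 0.0257 -0.097 0 0 0 0.0036"
}}

```text
clock: 8.45
position: [0.5383, 0.3065, 0.1998]
ee_rot: [3.136, 0.177, -0.0]
force: [0.4, -0.6, -2.5]
width: 0.319
```

{"name": "jog_arm", "arguments": {
  "commands": "1 0.0257 -0.097 0 0 0 0.0036; 1 0.0257 -0.097 0 0 0 0.0036; 1 0.0257 -0.097 0 0 0 0.0036; 1 0.0257 -0.097 0 0 0 0.0036; 1 0.0257 -0.097 0 0 0 0.0036"
}}

```text
clock: 8.95
position: [0.5769, 0.1611, 0.1998]
ee_rot: [3.121, 0.354, -0.0]
force: [0.5, 0.7, -3.0]
width: 0.321
```

```bash
python3 - <<'E'
from w import *
st()
d,X=rep('wrist',.022,.034,150)
rep('wrist',.12,.25,150)
rep('wrist',.004,.014,50,box=(.5,.66,-.02,.14))
save(d,'wrist2.png')
E
```

```text
{'clock': np.float64(8.95), 'joints': array([ 0.1376,  0.5232, -0.7393,  1.6291,  0.38  ,  1.1386, -0.4708]), 'position': array([0.5769, 0.1611, 0.1998]), 'ee_rot': array([ 3.1213e+00,  3.5410e-01, -3.0000e-04]), 'force': array([ 0.5205,  0.6572, -3.0251]), 'width': np.float64(0.3205)}
wrist uv 37 54 circ [0.2977 0.2404] 0.0735 rect [0.2955 0.2454] [0.1011 0.122 ] 16.8 z 0.0256 px 7966
wrist uv 229 16 circ [0.5041 0.3329] 0.0237 rect [0.5079 0.3266] [0.0472 0.0146] 30.9 z 0.0282 px 177
wrist uv 500 35 circ [0.8171 0.3879] 0.037 rect [0.8076 0.3834] [0.0211 0.0737] 25.3 z 0.028 px 505
wrist uv 299 31 circ [0.5867 0.3353] 0.0239 rect [0.5843 0.3282] [0.0149 0.0476] 71.6 z 0.0286 px 155
wrist uv 439 140 circ [0.7788 0.2498] 0.1168 rect [0.7688 0.248 ] [0.0261 0.2334] 10.3 z 0.0306 px 1094
wrist uv 139 79 circ [0.4108 0.2404] 0.0255 rect [0.42   0.2388] [0.0508 0.0188] 80.1 z 0.0279 px 203
wrist uv 459 128 circ [0.7949 0.2713] 0.011 rect [0.7947 0.2712] [0.015  0.0187] 13.5 z 0.0256 px 179
wrist uv 247 286 circ [0.5993 0.0149] 0.0303 rect [0.5988 0.0179] [0.0604 0.0138] 9.6 z 0.0278 px 302
wrist uv 261 201 circ [0.5811 0.1688] 0.0404 rect [0.581  0.1673] [0.0473 0.0695] 77.2 z 0.1913 px 8071
wrist uv 261 275 circ [0.5834 0.1358] 0.0292 rect [0.5844 0.1356] [0.0349 0.0498] 15.7 z 0.2361 px 1397
```

View pics/wrist2.png

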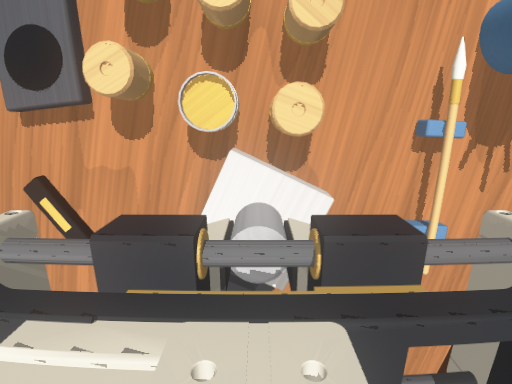

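Wrist view: held plate at (265,190), tin at (208,100), cups at (118,70) and (297,108). The holder is hidden under the gripper, so I'll pass it and look back.

{"name": "jog_arm", "arguments": {
  "commands": "1 0.011 -0.0827 0 0 0 0; 1 0.011 -0.0827 0 0 0 0; 1 0.011 -0.0827 0 0 0 0; 1 0.011 -0.0827 0 0 0 0; 1 0.011 -0.0827 0 0 0 0"
}}

```text
clock: 9.6
position: [0.5933, 0.0387, 0.1998]
ee_rot: [-3.121, -0.355, -0.0]
force: [-0.2, -0.3, -3.7]
width: 0.319
```

{"name": "jog_arm", "arguments": {
  "commands": "1 0.011 -0.0827 0 0 0 0; 1 0.011 -0.0827 0 0 0 0; 1 0.011 -0.0827 0 0 0 0; 1 0.011 -0.0827 0 0 0 0; 1 0.011 -0.0827 0 0 0 0"
}}

```text
clock: 10.1
position: [0.6101, -0.0853, 0.1998]
ee_rot: [-3.121, -0.354, -0.0]
force: [0.6, 0.3, -3.6]
width: 0.32
```

```bash
python3 - <<'E'
from w import *
st()
d,X=rep('wrist',.0265,.034,100,box=(.48,.68,-.05,.16))
rep('wrist',.003,.013,50,box=(.5,.66,-.02,.14))
m=(X[...,2]>.16)&(X[...,2]<.2); m=cv2.erode(m.astype(np.uint8),np.ones((3,3)))>0
P=X[m]; print('plate',np.round(np.median(P[:,2]),4),cv2.minAreaRect(P[:,:2].astype(np.float32)))
save(d,'wrist3.png')
E
```

```text
{'clock': np.float64(10.1), 'joints': array([ 0.5217,  0.5435, -0.7111,  1.5873,  0.3776,  1.1526, -0.0472]), 'position': array([ 0.6101, -0.0853,  0.1998]), 'ee_rot': array([-3.1209e+00, -3.5440e-01, -3.0000e-04]), 'force': array([ 0.6078,  0.3248, -3.6386]), 'width': np.float64(0.3197)}
wrist uv 260 53 circ [0.5783 0.0553] 0.0802 rect [0.5778 0.0556] [0.1152 0.1156] 77.5 z 0.0281 px 5810
wrist uv 258 40 circ [0.5779 0.058 ] 0.0516 rect [0.5778 0.0577] [0.072  0.0743] 77.6 z 0.0081 px 4422
plate 0.1916 ((0.6095589995384216, -0.08246532082557678), (0.06901491433382034, 0.0677880123257637), 77.62171936035156)
```

View pics/wrist3.png

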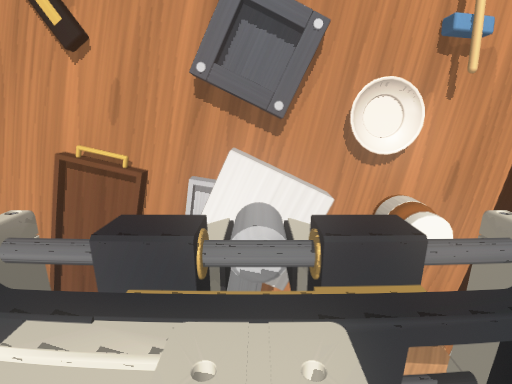

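Wrist view: recess centred near (258,40) close to the picture's top edge, plate at (268,190). I'll shift 30 mm for a better-centred second look.

{"name": "jog_arm", "arguments": {
  "commands": "1 -0.01 0.05 -0.04 0 0 0; 1 -0.01 0.05 -0.04 0 0 0; 1 0 0 0 0 0 0; 1 0 0 0 0 0 0; 1 0 0 0 0 0 0"
}}

```text
clock: 10.7
position: [0.6046, -0.056, 0.1759]
ee_rot: [3.121, 0.352, 0.001]
force: [-1.0, -0.7, -4.2]
width: 0.318
```

```bash
python3 - <<'E'
from w import *
s=st()
d,X=rep('wrist',.0265,.034,100,box=(.48,.68,-.05,.16))
m=((X[...,2]>.0265)&(X[...,2]<.034)&(abs(X[...,0]-.578)<.09)&(abs(X[...,1]-.058)<.09)).astype(np.uint8)
cs,h=cv2.findContours(m,cv2.RETR_CCOMP,cv2.CHAIN_APPROX_NONE)
for c,hh in zip(cs,h[0]):
    if len(c)>60:
        w=onplane(d,c[:,0,:],.028)[:,:2].astype(np.float32); print('hole' if hh[3]>=0 else 'outer',len(c),cv2.minAreaRect(w), c[:,0,:].min(0),c[:,0,:].max(0))
z=s['position'][2]
m=((X[...,2]>z-.013)&(X[...,2]<z-.003)); P=X[m]; print('plate',np.round(np.median(P[:,2]),4),cv2.minAreaRect(P[:,:2].astype(np.float32)))
E
```

```text
{'clock': np.float64(10.7), 'joints': array([ 0.4771,  0.5515, -0.707 ,  1.6398,  0.3932,  1.0963, -0.1144]), 'position': array([ 0.6046, -0.056 ,  0.1759]), 'ee_rot': array([3.1214e+00, 3.5180e-01, 1.4000e-03]), 'force': array([-0.9664, -0.6632, -4.1916]), 'width': np.float64(0.3183)}
wrist uv 257 68 circ [0.5782 0.0553] 0.08 rect [0.5779 0.056 ] [0.1158 0.1153] 77.6 z 0.0281 px 7653
outer 416 ((0.5780125856399536, 0.05574491620063782), (0.11535464972257614, 0.11507070809602737), 77.46257019042969) [184   0] [333 145]
hole 275 ((0.5777162909507751, 0.05570603907108307), (0.07575815916061401, 0.07671429216861725), 77.26012420654297) [208  19] [306 119]
plate 0.1677 ((0.6039186120033264, -0.05384938046336174), (0.0703091099858284, 0.06954362988471985), 77.44255065917969)
```

{"name": "jog_arm", "arguments": {
  "commands": "1 -0.0173 0.0731 -0.067 0 0 0; 1 -0.0173 0.0731 -0.067 0 0 0; 1 -0.0173 0.0731 -0.067 0 0 0; 1 -0.0173 0.0731 -0.067 0 0 0; 1 -0.0173 0.0731 -0.067 0 0 0"
}}

```text
clock: 11.25
position: [0.5787, 0.054, 0.0744]
ee_rot: [3.122, 0.35, 0.002]
force: [-0.4, -0.7, -3.5]
width: 0.317
```

{"name": "jog_arm", "arguments": {
  "commands": "1 0 0 -0.02 0 0 0; 1 0 0 -0.02 0 0 0; 1 0 0 0 0 0 0; 1 0 0 0 0 0 0; 1 0 0 0 0 0 0"
}}

```text
clock: 11.75
position: [0.5789, 0.053, 0.0633]
ee_rot: [3.122, 0.35, 0.002]
force: [-0.0, -0.4, -2.3]
width: 0.317
```

{"name": "jog_arm", "arguments": {
  "commands": "1 0 0 -0.01 0 0 0; 1 0 0 -0.01 0 0 0; 1 0 0 -0.01 0 0 0; 1 0 0 -0.01 0 0 0; 1 0 0 0 0 0 0"
}}

```text
clock: 12.25
position: [0.5778, 0.0538, 0.0501]
ee_rot: [3.122, 0.352, -0.001]
force: [0.3, -0.8, -3.7]
width: 0.319
```

{"name": "jog_arm", "arguments": {
  "commands": "1 0 0 -0.012 0 0 0; 1 0 0 -0.012 0 0 0; 1 0 0 -0.012 0 0 0; 1 0 0 -0.01 0 0 0; 1 0 0 0 0 0 0"
}}

```text
clock: 12.75
position: [0.5781, 0.0538, 0.0365]
ee_rot: [3.122, 0.352, -0.001]
force: [-0.1, 0.8, -3.2]
width: 0.316
```

{"name": "jog_arm", "arguments": {
  "commands": "1 0 0 -0.006 0 0 0; 1 0 0 -0.006 0 0 0; 1 0 0 0 0 0 0; -1 0 0 0 0 0 0; -1 0 0 0 0 0 0"
}}

```text
clock: 13.25
position: [0.5788, 0.054, 0.034]
ee_rot: [3.122, 0.352, 0.003]
force: [0.2, 0.1, -0.0]
width: 0.446
```

{"name": "jog_arm", "arguments": {
  "commands": "-1 0 0 0 0 0 0; -1 0 0 0 0 0 0; -1 0 0 0 0 0 0; -1 0 0 0 0 0 0; -1 0 0 0.05 0 0 0"
}}

```text
clock: 13.75
position: [0.5769, 0.0534, 0.0471]
ee_rot: [3.122, 0.352, -0.005]
force: [-0.3, 0.7, 0.3]
width: 0.876
```

```bash
python3 - <<'E'
from w import *
st()
for n in('scene','side'):
    d,X=rep(n,.0225,.035,200,box=(.49,.67,-.03,.15))
    g=d['pixels'].min(2)>(140 if n=='scene' else 105)
    m=g&(abs(X[...,0]-.578)<.055)&(abs(X[...,1]-.056)<.055)&(X[...,2]<.04)
    print(n,'plate z',np.round(np.nanpercentile(X[m][:,2],[5,25,50,75,95]),4),m.sum())
    k=((X[...,2]>.022)&(X[...,2]<.034)&~g&(abs(X[...,0]-.578)<.07)&(abs(X[...,1]-.056)<.07)); print('holder z',np.median(X[k][:,2]))
    if n=='side': cv2.imwrite('pics/s4.png',cv2.resize(d['pixels'][120:220,180:300,::-1],(600,500)))
E
```

```text
{'clock': np.float64(13.75), 'joints': array([ 0.2523,  0.6597, -0.6371,  1.826 ,  0.5155,  0.8312, -0.4183]), 'position': array([0.5769, 0.0534, 0.0471]), 'ee_rot': array([ 3.1217,  0.3521, -0.0054]), 'force': array([-0.3244,  0.6541,  0.2741]), 'width': np.float64(0.876)}
scene uv 235 208 circ [0.578  0.0603] 0.0797 rect [0.5779 0.0586] [0.1153 0.1194] 77.1 z 0.0281 px 1199
scene plate z [0.0261 0.0274 0.0282 0.029  0.0306] 414
holder z 0.028061421521332796
side uv 233 172 circ [0.5747 0.0587] 0.0797 rect [0.575  0.0576] [0.1217 0.1172] 76.4 z 0.0274 px 1296
side plate z [0.0243 0.0264 0.0276 0.029  0.0325] 457
holder z 0.027269122160408853
```

View pics/s4.png

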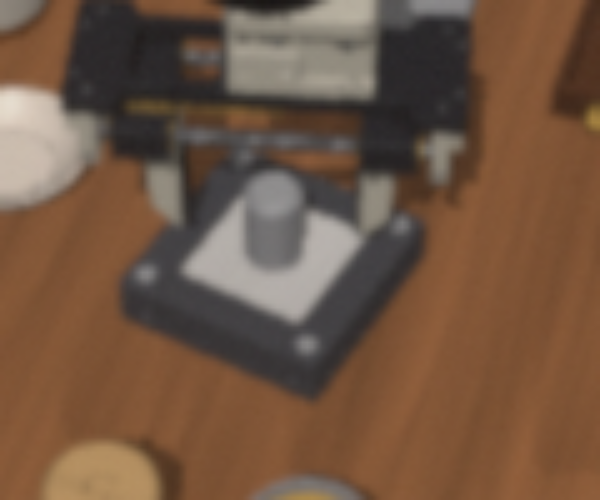

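Side crop: the plate sits flush in the recess and matches the holder top (0.0282 vs 0.0281 m). Next I'll rise, turn the jaws to 45° (clear of neighbours at every cup) and measure the pin from above.

{"name": "jog_arm", "arguments": {
  "commands": "-1 0 0 0.1 0 0 0; -1 0 0 0.135 0 0 0.0178; -1 0 0 0.135 0 0 0.0178; -1 0 0 0.135 0 0 0.0178; -1 0 0 0.135 0 0 0.0178"
}}

```text
clock: 14.35
position: [0.578, 0.0538, 0.2425]
ee_rot: [2.963, 1.043, 0.001]
force: [1.1, 0.4, 0.1]
width: 1.003
```

{"name": "jog_arm", "arguments": {
  "commands": "-1 0 0 0.04 0 0 0.0178; -1 0 0 0 0 0 0; -1 0 0 0 0 0 0; -1 0 0 0 0 0 0; -1 0 0 0 0 0 0"
}}

```text
clock: 14.85
position: [0.5776, 0.0536, 0.251]
ee_rot: [-2.904, -1.198, 0.003]
force: [1.1, 0.6, 0.2]
width: 1.002
```

```bash
python3 - <<'E'
from w import *
st()
d,X=rep('wrist',.066,.08,150,box=(.53,.63,.0,.1))
rep('wrist',.0245,.031,150,box=(.48,.68,-.04,.16))
E
```

```text
{'clock': np.float64(14.85), 'joints': array([ 0.427 ,  0.4936, -0.9015,  1.5971,  0.4018,  1.2501,  0.2365]), 'position': array([0.5776, 0.0536, 0.251 ]), 'ee_rot': array([-2.9039, -1.1976,  0.0031]), 'force': array([1.0655, 0.5967, 0.1777]), 'width': np.float64(1.0016)}
wrist uv 260 174 circ [0.5777 0.0563] 0.0152 rect [0.5779 0.0564] [0.029  0.0295] 44.6 z 0.0726 px 482
wrist uv 260 167 circ [0.5774 0.0569] 0.0804 rect [0.5777 0.0563] [0.1156 0.1154] 77.3 z 0.028 px 6417
```

{"name": "jog_arm", "arguments": {
  "commands": "-1 0.0136 0.129 0 0 0 0; -1 0.0136 0.129 0 0 0 0; -1 0.0136 0.129 0 0 0 0; -1 0.0136 0.129 0 0 0 0; -1 0.0136 0.129 0 0 0 0"
}}

```text
clock: 15.45
position: [0.5986, 0.2488, 0.2517]
ee_rot: [2.904, 1.199, -0.001]
force: [0.4, -0.3, 0.5]
width: 1.002
```

```bash
python3 - <<'E'
from w import *
st()
rep('wrist',.0555,.066,150,box=(.35,.68,.18,.42))
E
```

```text
{'clock': np.float64(15.45), 'joints': array([ 0.043 ,  0.5997, -0.8644,  1.4234,  0.4581,  1.3279, -0.0613]), 'position': array([0.5986, 0.2488, 0.2517]), 'ee_rot': array([ 2.9038e+00,  1.1987e+00, -1.0000e-03]), 'force': array([ 0.4026, -0.2789,  0.4542]), 'width': np.float64(1.0022)}
wrist uv 201 5 circ [0.4127 0.3447] 0.0236 rect [0.4182 0.3392] [0.0471 0.0156] 44.4 z 0.0596 px 472
wrist uv 255 55 circ [0.4979 0.3439] 0.0276 rect [0.4976 0.3436] [0.0531 0.0524] 44.5 z 0.0598 px 1810
wrist uv 136 62 circ [0.4027 0.2423] 0.0276 rect [0.4026 0.2419] [0.0543 0.0524] 56.2 z 0.06 px 1715
wrist uv 312 111 circ [0.5906 0.3473] 0.0274 rect [0.5906 0.3475] [0.0532 0.0529] 55.6 z 0.0598 px 1621
wrist uv 257 176 circ [0.5989 0.2452] 0.0271 rect [0.5986 0.245 ] [0.0528 0.0527] 45.8 z 0.0598 px 1425
```

{"name": "jog_arm", "arguments": {
  "commands": "-1 0 -0.012 -0.13 0 0 0; -1 0 0 -0.13 0 0 0; -1 0 0 -0.13 0 0 0; -1 0 0 -0.13 0 0 0; -1 0 0 -0.13 0 0 0",
  "force": 30
}}

```text
clock: 16.0
position: [0.5983, 0.2434, 0.0554]
ee_rot: [-2.904, -1.199, 0.001]
force: [0.3, -0.5, -0.1]
width: 1.002
```

{"name": "jog_arm", "arguments": {
  "commands": "-1 0 0 -0.05 0 0 0; -1 0 0 -0.05 0 0 0; 1 0 0 0 0 0 0; 1 0 0 0 0 0 0; 1 0 0 0 0 0 0"
}}

```text
clock: 16.5
position: [0.5996, 0.2445, 0.0291]
ee_rot: [-2.903, -1.2, -0.004]
force: [-0.4, 0.3, 0.5]
width: 0.79
```

{"name": "jog_arm", "arguments": {
  "commands": "1 0 0 0 0 0 0; 1 0 0 0 0 0 0; 1 0 0 0 0 0 0; 1 0 0 0 0 0 0; 1 0 0 0 0 0 0"
}}

```text
clock: 17.0
position: [0.5993, 0.244, 0.0282]
ee_rot: [2.903, 1.2, 0.003]
force: [0.0, -1.4, 6.5]
width: 0.589
```

{"name": "jog_arm", "arguments": {
  "commands": "1 0 0 0.06 0 0 0; 1 0 0 0.1 0 0 0; 1 0 0 0.1 0 0 0; 1 0 0 0.1 0 0 0; 1 0 0 0 0 0 0"
}}

```text
clock: 17.5
position: [0.6002, 0.2456, 0.1407]
ee_rot: [-2.902, -1.2, -0.01]
force: [-0.6, 0.6, -0.8]
width: 0.592
```

```bash
cat > held.py <<'E'
from w import *
def held(n='wrist'):
    s=st(); z=s['position'][2]; p=s['position']
    d=img(n);X=cloud(d)
    m=(X[...,2]>z+.026)&(X[...,2]<z+.037)&(np.hypot(X[...,0]-p[0],X[...,1]-p[1])<.04)
    n_,l,ss,_=cv2.connectedComponentsWithStats(m.astype(np.uint8)); i=1+np.argmax(ss[1:,4]); P=X[l==i]
    print('cup',[np.round(v,4) for v in cv2.minEnclosingCircle(P[:,:2].astype(np.float32))],cv2.minAreaRect(P[:,:2].astype(np.float32)),'z',np.round(np.median(P[:,2]),4),len(P))
    return d,X
if __name__=='__main__': d,X=held(); save(d,'held.png')
E
python3 held.py
```

```text
{'clock': np.float64(17.5), 'joints': array([ 0.0345,  0.6869, -0.8201,  1.5693,  0.5425,  1.1185, -0.1277]), 'position': array([0.6002, 0.2456, 0.1407]), 'ee_rot': array([-2.9024, -1.1997, -0.0105]), 'force': array([-0.6484,  0.606 , -0.7756]), 'width': np.float64(0.5917)}
cup [array([0.5886, 0.2474]), np.float64(0.0318)] ((0.5823582410812378, 0.25337085127830505), (0.06346169859170914, 0.019885942339897156), 46.15806198120117) z 0.1722 3274
```

View pics/held.png

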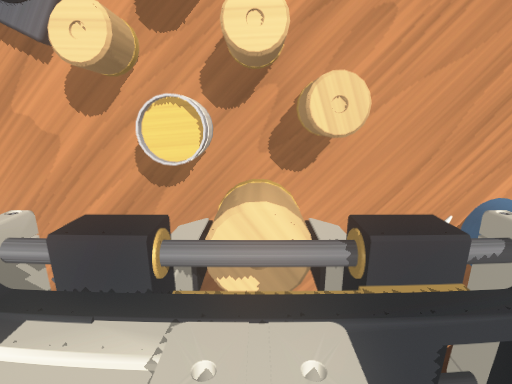

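```bash
cat > edge.py <<'E'
from w import *
def edge():
    s=status.observe(); p=s['position']; 
    from scipy.spatial.transform import Rotation as R
    T=R.from_rotvec(s['ee_rot']).as_matrix(); n=-T[:2,1]; j=T[:2,0]
    d=img('wrist');X=cloud(d)
    m=(abs(X[...,2]-p[2]-.0315)<.004)
    Q=X[m][:,:2]-p[:2]; a=Q@j; b=Q@n
    k=(abs(a)<.024)&(abs(b)<.04); a,b=a[k],b[k]
    # front rim: max b per a-bin, then fit centre with radius 27 mm
    bins=np.round(a/.002).astype(int); e=np.array([(i*.002,np.percentile(b[bins==i],99)) for i in np.unique(bins) if (bins==i).sum()>10])
    from scipy.optimize import least_squares
    r=least_squares(lambda c:np.hypot(e[:,0]-c[0],e[:,1]-c[1])-.027,[0,0],loss='soft_l1',f_scale=.0005)
    print('pos',np.round(p,4),'jaw',np.round(j,3),'n',np.round(n,3),'cup in tool (jaw,n)',np.round(r.x,4),'rms',np.sqrt(np.mean(r.fun**2)).round(5),'world',np.round(p[:2]+r.x[0]*j+r.x[1]*n,4))
if __name__=='__main__': edge()
E
python3 edge.py
```

```text
pos [0.5994 0.2446 0.1382] jaw [0.708 0.706] n [-0.706  0.708] cup in tool (jaw,n) [-0.0006  0.0011] rms 0.00022 world [0.5982 0.2449]
```

{"name": "jog_arm", "arguments": {
  "commands": "1 -0.0135 -0.1257 0 0 0 0; 1 -0.0135 -0.1257 0 0 0 0; 1 -0.0135 -0.1257 0 0 0 0; 1 -0.0135 -0.1257 0 0 0 0; 1 -0.0135 -0.1257 0 0 0 0"
}}

```text
clock: 18.1
position: [0.577, 0.0532, 0.134]
ee_rot: [-2.903, -1.2, 0.004]
force: [1.6, -0.7, -1.7]
width: 0.586
```

{"name": "jog_arm", "arguments": {
  "commands": "1 0 0 -0.04 0 0 0; 1 0 0 -0.04 0 0 0; 1 0 0 0 0 0 0; 1 0 0 0 0 0 0; 1 0 0 0 0 0 0"
}}

```text
clock: 18.6
position: [0.5784, 0.0567, 0.1115]
ee_rot: [-2.902, -1.203, -0.001]
force: [-0.6, -0.5, -1.0]
width: 0.587
```

{"name": "jog_arm", "arguments": {
  "commands": "1 0 0 -0.018 0 0 0; 1 0 0 -0.018 0 0 0; 1 0 0 -0.018 0 0 0; 1 0 0 -0.018 0 0 0; 1 0 0 0 0 0 0"
}}

```text
clock: 19.1
position: [0.5778, 0.0549, 0.0887]
ee_rot: [-2.903, -1.2, 0.002]
force: [-0.5, -0.2, -1.9]
width: 0.586
```

{"name": "jog_arm", "arguments": {
  "commands": "1 0 0 -0.01 0 0 0; 1 0 0 -0.01 0 0 0; 1 0 0 -0.01 0 0 0; 1 0 0 -0.01 0 0 0; 1 0 0 0 0 0 0"
}}

```text
clock: 19.6
position: [0.5781, 0.055, 0.0772]
ee_rot: [-2.903, -1.2, 0.001]
force: [-0.1, 0.4, -2.2]
width: 0.584
```

{"name": "jog_arm", "arguments": {
  "commands": "1 0 0 -0.018 0 0 0; 1 0 0 -0.018 0 0 0; 1 0 0 -0.018 0 0 0; 1 0 0 -0.013 0 0 0; 1 0 0 0 0 0 0"
}}

```text
clock: 20.1
position: [0.5779, 0.055, 0.0568]
ee_rot: [-2.903, -1.2, 0.002]
force: [0.3, -0.0, -2.2]
width: 0.59
```

```bash
python3 - <<'E'
from w import *
st()
for n in('scene','side'): rep(n,.08,.098,60,box=(.5,.66,-.02,.13)); rep(n,.0555,.066,100,box=(.35,.68,.15,.42))
E
```

```text
{'clock': np.float64(20.1), 'joints': array([ 0.342 ,  0.6943, -0.7868,  1.8111,  0.6161,  0.9008,  0.0544]), 'position': array([0.5779, 0.055 , 0.0568]), 'ee_rot': array([-2.9032e+00, -1.1997e+00,  1.7000e-03]), 'force': array([ 0.3129, -0.0266, -2.2104]), 'width': np.float64(0.5902)}
scene uv 228 186 circ [0.5816 0.0545] 0.0451 rect [0.5893 0.0495] [0.0897 0.0273] 57.2 z 0.0876 px 200
scene uv 320 160 circ [0.4035 0.2441] 0.0267 rect [0.4046 0.2435] [0.0515 0.0503] 31.6 z 0.0604 px 204
scene uv 365 164 circ [0.4052 0.3573] 0.0278 rect [0.4053 0.3563] [0.0507 0.0527] 49.6 z 0.0604 px 208
scene uv 362 185 circ [0.5    0.3477] 0.0277 rect [0.4992 0.3469] [0.0522 0.0522] 29.3 z 0.0603 px 262
scene uv 364 210 circ [0.5928 0.3506] 0.0277 rect [0.5926 0.3504] [0.0522 0.0528] 43.3 z 0.0598 px 322
side uv 235 155 circ [0.5746 0.0577] 0.046 rect [0.5699 0.0625] [0.0904 0.043 ] 49.9 z 0.088 px 328
side uv 284 237 circ [0.3997 0.2444] 0.0277 rect [0.3996 0.2435] [0.0527 0.0529] 58.4 z 0.0595 px 382
side uv 186 255 circ [0.5879 0.349 ] 0.0282 rect [0.5868 0.3498] [0.0538 0.0531] 50.9 z 0.0592 px 419
side uv 228 265 circ [0.4949 0.3458] 0.0273 rect [0.4946 0.3469] [0.0504 0.053 ] 87.7 z 0.0592 px 445
side uv 270 279 circ [0.4014 0.3544] 0.0274 rect [0.4011 0.3536] [0.0519 0.0526] 16.6 z 0.0596 px 454
```

{"name": "jog_arm", "arguments": {
  "commands": "1 0 0 0.08 0 0 0; 1 0 0 0.08 0 0 0; 1 0 0 0.08 0 0 0; 1 0 0 0.06 0 0 0; 1 0 0 0 0 0 0"
}}

```text
clock: 20.8
position: [0.5799, 0.0559, 0.1503]
ee_rot: [2.902, 1.199, 0.007]
force: [1.4, -0.2, -1.3]
width: 0.588
```

{"name": "jog_arm", "arguments": {
  "commands": "1 -0.0543 -0.1208 0 0 0 0; 1 -0.0543 -0.1208 0 0 0 0; 1 -0.0543 -0.1208 0 0 0 0; 1 -0.0543 -0.1208 0 0 0 0; 1 -0.0543 -0.1208 0 0 0 0"
}}

```text
clock: 21.3
position: [0.4956, -0.1274, 0.1467]
ee_rot: [-2.903, -1.2, 0.001]
force: [0.8, -0.2, -1.6]
width: 0.59
```

{"name": "jog_arm", "arguments": {
  "commands": "1 -0.0543 -0.1208 0 0 0 0; 1 -0.0543 -0.1208 0 0 0 0; 1 -0.0543 -0.1208 0 0 0 0; 1 -0.0543 -0.1208 0 0 0 0; 1 -0.0543 -0.1208 0 0 0 0"
}}

```text
clock: 21.8
position: [0.4142, -0.3086, 0.1468]
ee_rot: [-2.903, -1.2, 0.001]
force: [0.8, -0.8, -1.3]
width: 0.587
```

{"name": "jog_arm", "arguments": {
  "commands": "1 0 0 -0.08 0 0 0; 1 0 0 -0.08 0 0 0; 1 0 0 -0.08 0 0 0; 1 0 0 -0.06 0 0 0; 1 0 0 0 0 0 0"
}}

```text
clock: 22.3
position: [0.4135, -0.3063, 0.0548]
ee_rot: [-2.899, -1.199, 0.004]
force: [-0.2, 0.6, -0.7]
width: 0.59
```

{"name": "jog_arm", "arguments": {
  "commands": "1 0 0 -0.03 0 0 0; 1 0 0 -0.02 0 0 0; 1 0 0 0 0 0 0; 1 0 0 0 0 0 0; 1 0 0 0 0 0 0"
}}

```text
clock: 22.8
position: [0.4158, -0.3074, 0.043]
ee_rot: [2.903, 1.2, 0.001]
force: [-0.3, -0.3, -1.2]
width: 0.589
```

{"name": "jog_arm", "arguments": {
  "commands": "1 0 0 -0.025 0 0 0; 1 0 0 0 0 0 0; -1 0 0 0 0 0 0; -1 0 0 0 0 0 0; -1 0 0 0 0 0 0"
}}

```text
clock: 23.3
position: [0.4157, -0.3073, 0.0352]
ee_rot: [2.903, 1.2, 0.0]
force: [-0.2, 0.0, -0.1]
width: 0.801
```

{"name": "jog_arm", "arguments": {
  "commands": "-1 0 0 0 0 0 0; -1 0 0 0 0 0 0; -1 0 0 0 0 0 0; -1 0 0 0.05 0 0 0; -1 0 0 0.13 0 0 0"
}}

```text
clock: 23.8
position: [0.4137, -0.3063, 0.0881]
ee_rot: [-2.899, -1.199, 0.004]
force: [0.2, -0.7, 0.9]
width: 0.999
```

{"name": "jog_arm", "arguments": {
  "commands": "-1 0 0 0.13 0 0 0; -1 0 0 0.13 0 0 0; -1 0 0 0.13 0 0 0; -1 0 0 0.13 0 0 0; -1 0 0 0 0 0 0"
}}

```text
clock: 24.3
position: [0.4182, -0.3074, 0.2511]
ee_rot: [2.897, 1.198, 0.007]
force: [0.6, -0.1, -0.2]
width: 0.997
```

```bash
python3 - <<'E'
from w import *
st()
rep('wrist',.056,.075,150,box=(.3,.7,-.45,0))
d,X=rep('wrist',.016,.023,150,box=(.3,.7,-.45,0))
for n in('scene','side'): rep(n,.0655,.08,60,box=(.5,.66,-.02,.13)); rep(n,.055,.066,100,box=(.35,.68,-.4,.55))
save(d,'wtray.png')
E
```

```text
{'clock': np.float64(24.3), 'joints': array([ 1.2606,  0.3962, -0.9741,  1.745 ,  0.3549,  1.1803,  0.9717]), 'position': array([ 0.4182, -0.3074,  0.2511]), 'ee_rot': array([2.8965, 1.1983, 0.0073]), 'force': array([ 0.576 , -0.0607, -0.1765]), 'width': np.float64(0.9973)}
wrist uv 256 170 circ [ 0.4137 -0.3064] 0.0272 rect [ 0.4134 -0.3062] [0.0527 0.0533] 44.3 z 0.0658 px 1523
wrist uv 301 125 circ [ 0.4166 -0.2368] 0.1355 rect [ 0.4164 -0.2357] [0.1112 0.2522] 0.1 z 0.0199 px 2630
wrist uv 403 176 circ [ 0.5894 -0.2133] 0.1233 rect [ 0.5907 -0.213 ] [0.1126 0.2222] 4.0 z 0.0197 px 1491
wrist uv 335 279 circ [ 0.6174 -0.3446] 0.0382 rect [ 0.6181 -0.347 ] [0.0761 0.0161] 16.5 z 0.0198 px 207
scene uv 233 189 circ [0.5788 0.0574] 0.0154 rect [0.5794 0.0571] [0.0276 0.0265] 57.3 z 0.0721 px 106
scene uv 116 146 circ [ 0.4161 -0.3024] 0.0273 rect [ 0.4169 -0.301 ] [0.05   0.0511] 21.3 z 0.064 px 162
scene uv 320 160 circ [0.4041 0.2437] 0.0274 rect [0.4036 0.2433] [0.053  0.0508] 27.6 z 0.0602 px 213
scene uv 365 164 circ [0.4065 0.3573] 0.0279 rect [0.4066 0.3566] [0.0526 0.0505] 88.2 z 0.0604 px 213
scene uv 362 185 circ [0.4986 0.3472] 0.0278 rect [0.5003 0.3469] [0.0511 0.0516] 65.8 z 0.0602 px 267
scene uv 364 210 circ [0.5928 0.3501] 0.0277 rect [0.5934 0.3494] [0.0529 0.051 ] 56.1 z 0.0599 px 329
side uv 234 159 circ [0.573  0.0586] 0.0161 rect [0.574  0.0589] [0.0275 0.0302] 17.4 z 0.0717 px 90
side uv 326 87 circ [ 0.4106 -0.3046] 0.0292 rect [ 0.4105 -0.3038] [0.0528 0.0544] 26.5 z 0.0635 px 138
side uv 284 238 circ [0.3997 0.2446] 0.0276 rect [0.3999 0.2444] [0.053  0.0521] 82.5 z 0.0593 px 388
side uv 186 255 circ [0.5877 0.3498] 0.0282 rect [0.5878 0.3503] [0.0536 0.0523] 25.9 z 0.059 px 423
side uv 228 265 circ [0.4947 0.3463] 0.0284 rect [0.4948 0.3464] [0.0529 0.0516] 18.4 z 0.0594 px 450
side uv 270 280 circ [0.4024 0.354 ] 0.0276 rect [0.401  0.3542] [0.0519 0.0513] 14.8 z 0.0592 px 467
```

View pics/wtray.png

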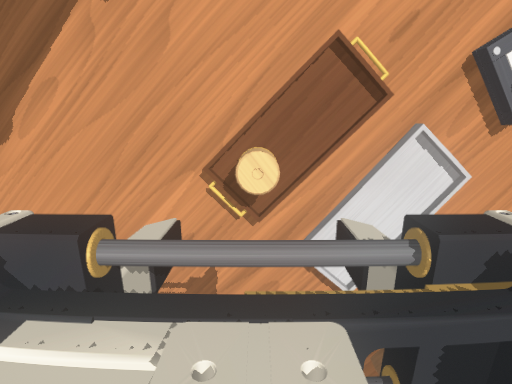

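Wrist view: cup 1 stands upright in the wooden tray at (257,172), and the steel tray is at (390,205). Next is the cup at (0.590, 0.349).

{"name": "jog_arm", "arguments": {
  "commands": "-1 0.0389 0.1458 0 0 0 0; -1 0.0389 0.1458 0 0 0 0; -1 0.0389 0.1458 0 0 0 0; -1 0.0389 0.1458 0 0 0 0; -1 0.0389 0.1458 0 0 0 0"
}}

```text
clock: 25.1
position: [0.4735, -0.0868, 0.2443]
ee_rot: [-2.903, -1.199, 0.002]
force: [0.6, -0.3, -0.4]
width: 0.999
```

{"name": "jog_arm", "arguments": {
  "commands": "-1 0.0389 0.1458 0 0 0 0; -1 0.0389 0.1458 0 0 0 0; -1 0.0389 0.1458 0 0 0 0; -1 0.0389 0.1458 0 0 0 0; -1 0.0389 0.1458 0 0 0 0"
}}

```text
clock: 25.6
position: [0.5319, 0.1318, 0.244]
ee_rot: [-2.903, -1.2, 0.003]
force: [0.3, -0.4, 0.3]
width: 1.001
```

{"name": "jog_arm", "arguments": {
  "commands": "-1 0.0389 0.1458 0 0 0 0; -1 0.0389 0.1458 0 0 0 0; -1 0.0389 0.1458 0 0 0 0; -1 0.0389 0.1458 0 0 0 0; -1 0.0389 0.1458 0 0 0 0"
}}

```text
clock: 26.1
position: [0.5904, 0.3504, 0.2435]
ee_rot: [2.903, 1.2, -0.004]
force: [1.4, -0.1, 0.7]
width: 0.996
```

{"name": "jog_arm", "arguments": {
  "commands": "-1 0 0 0 0 0 0; -1 0 0 0 0 0 0; -1 0 0 0 0 0 0; -1 0 0 0 0 0 0; -1 0 0 0 0 0 0"
}}

```text
clock: 26.6
position: [0.5911, 0.3473, 0.2452]
ee_rot: [2.904, 1.197, 0.0]
force: [0.6, 0.8, -0.2]
width: 0.996
```

```bash
python3 - <<'E'
from w import *
st()
rep('wrist',.0555,.066,150,box=(.35,.68,.18,.42))
E
```

```text
{'clock': np.float64(26.6), 'joints': array([-0.1177,  0.677 , -0.891 ,  1.3272,  0.5205,  1.3756, -0.2139]), 'position': array([0.5911, 0.3473, 0.2452]), 'ee_rot': array([2.9039e+00, 1.1968e+00, 3.0000e-04]), 'force': array([ 0.639 ,  0.8075, -0.236 ]), 'width': np.float64(0.9956)}
wrist uv 146 58 circ [0.404  0.3535] 0.028 rect [0.4043 0.3533] [0.0541 0.0527] 56.5 z 0.0599 px 1820
wrist uv 200 122 circ [0.4973 0.3439] 0.0273 rect [0.4981 0.3444] [0.0526 0.0529] 23.6 z 0.0599 px 1643
wrist uv 87 128 circ [0.402  0.2424] 0.0277 rect [0.4031 0.2426] [0.053  0.0528] 36.8 z 0.06 px 1512
wrist uv 259 174 circ [0.5909 0.3476] 0.0272 rect [0.5912 0.3477] [0.0536 0.0529] 89.4 z 0.0598 px 1485
```

{"name": "jog_arm", "arguments": {
  "commands": "-1 0 0 -0.125 0 0 0; -1 0 0 -0.125 0 0 0; -1 0 0 -0.125 0 0 0; -1 0 0 -0.125 0 0 0; -1 0 0 -0.125 0 0 0"
}}

```text
clock: 27.15
position: [0.5909, 0.348, 0.0565]
ee_rot: [2.904, 1.198, 0.001]
force: [0.3, 0.3, -0.9]
width: 0.999
```

{"name": "jog_arm", "arguments": {
  "commands": "-1 0 0 -0.05 0 0 0; -1 0 0 -0.05 0 0 0; 1 0 0 0 0 0 0; 1 0 0 0 0 0 0; 1 0 0 0 0 0 0"
}}

```text
clock: 27.65
position: [0.5914, 0.3498, 0.0295]
ee_rot: [-2.903, -1.199, -0.004]
force: [-0.1, -0.1, -0.1]
width: 0.791
```

{"name": "jog_arm", "arguments": {
  "commands": "1 0 0 0 0 0 0; 1 0 0 0 0 0 0; 1 0 0 0 0 0 0; 1 0 0 0 0 0 0; 1 0 0 0 0 0 0"
}}

```text
clock: 28.15
position: [0.5909, 0.3491, 0.0285]
ee_rot: [-2.903, -1.2, -0.002]
force: [-0.6, -2.1, 6.4]
width: 0.605
```

{"name": "jog_arm", "arguments": {
  "commands": "1 0 0 0.06 0 0 0; 1 0 0 0.1 0 0 0; 1 0 0 0.1 0 0 0; 1 0 0 0.1 0 0 0; 1 0 0 0 0 0 0"
}}

```text
clock: 28.65
position: [0.5919, 0.3511, 0.1414]
ee_rot: [-2.901, -1.199, -0.011]
force: [0.0, 0.7, -1.1]
width: 0.602
```

```bash
python3 edge.py; python3 - <<'E'
from h import *
st()
E
```

```text
pos [0.5919 0.3511 0.1414] jaw [0.708 0.706] n [-0.706  0.708] cup in tool (jaw,n) [-0.0008 -0.0012] rms 0.00022 world [0.5921 0.3497]
{'clock': np.float64(28.7), 'joints': array([-0.126 ,  0.7598, -0.8514,  1.4595,  0.5937,  1.1871, -0.2782]), 'position': array([0.5913, 0.3501, 0.1389]), 'ee_rot': array([-2.9023, -1.1996, -0.0068]), 'force': array([-0.3385, -0.4051, -1.8674]), 'width': np.float64(0.6069)}
```

{"name": "jog_arm", "arguments": {
  "commands": "1 -0.0044 -0.0972 0 0 0 0; 1 -0.0044 -0.0972 0 0 0 0; 1 -0.0044 -0.0972 0 0 0 0; 1 -0.0044 -0.0972 0 0 0 0; 1 -0.0044 -0.0972 0 0 0 0"
}}

```text
clock: 29.2
position: [0.5831, 0.2014, 0.1347]
ee_rot: [2.903, 1.2, -0.003]
force: [0.2, -0.6, -1.1]
width: 0.603
```

{"name": "jog_arm", "arguments": {
  "commands": "1 -0.0044 -0.0972 0 0 0 0; 1 -0.0044 -0.0972 0 0 0 0; 1 -0.0044 -0.0972 0 0 0 0; 1 -0.0044 -0.0972 0 0 0 0; 1 -0.0044 -0.0972 0 0 0 0"
}}

```text
clock: 29.7
position: [0.5764, 0.0558, 0.1348]
ee_rot: [-2.903, -1.2, 0.002]
force: [-0.1, -0.6, -0.7]
width: 0.605
```

{"name": "jog_arm", "arguments": {
  "commands": "1 0 0 -0.04 0 0 0; 1 0 0 -0.04 0 0 0; 1 0 0 0 0 0 0; 1 0 0 0 0 0 0; 1 0 0 0 0 0 0"
}}

```text
clock: 30.2
position: [0.5773, 0.0587, 0.1118]
ee_rot: [-2.902, -1.202, -0.001]
force: [0.1, -0.6, -0.6]
width: 0.607
```

```bash
python3 edge.py
```

```text
pos [0.5773 0.0587 0.1118] jaw [0.707 0.707] n [-0.707  0.707] cup in tool (jaw,n) [-0.0007 -0.0013] rms 0.00023 world [0.5777 0.0573]
```

{"name": "jog_arm", "arguments": {
  "commands": "1 0 -0.003 -0.018 0 0 0; 1 0 0 -0.018 0 0 0; 1 0 0 -0.018 0 0 0; 1 0 0 -0.018 0 0 0; 1 0 0 0 0 0 0"
}}

```text
clock: 30.75
position: [0.5768, 0.0561, 0.0889]
ee_rot: [-2.903, -1.2, 0.002]
force: [-0.2, -0.1, -0.9]
width: 0.606
```

{"name": "jog_arm", "arguments": {
  "commands": "1 0 0 -0.01 0 0 0; 1 0 0 -0.01 0 0 0; 1 0 0 -0.01 0 0 0; 1 0 0 0 0 0 0; 1 0 0 0 0 0 0"
}}

```text
clock: 31.25
position: [0.5775, 0.0564, 0.0814]
ee_rot: [2.903, 1.2, 0.001]
force: [-1.9, -1.4, 5.2]
width: 0.6
```

{"name": "jog_arm", "arguments": {
  "commands": "1 0 0 -0.006 0 0 0; 1 0 0 0 0 0 0; 1 0 0 0 0 0 0; 1 0 0 0 0 0 0; 1 0 0 0 0 0 0"
}}

```text
clock: 31.75
position: [0.5776, 0.0564, 0.0812]
ee_rot: [2.902, 1.199, 0.001]
force: [-7.2, -4.5, 22.4]
width: 0.602
```

```bash
python3 - <<'E'
from w import *
st()
for n in('scene','side'): rep(n,.08,.125,60,box=(.5,.66,-.02,.13))
d=img('side'); cv2.imwrite('pics/s5.png',cv2.resize(d['pixels'][110:230,170:310,::-1],(700,600)))
E
```

```text
{'clock': np.float64(31.75), 'joints': array([ 0.3884,  0.6868, -0.8684,  1.7924,  0.632 ,  0.9646,  0.0372]), 'position': array([0.5776, 0.0564, 0.0812]), 'ee_rot': array([2.9018e+00, 1.1992e+00, 1.4000e-03]), 'force': array([-7.2413, -4.5132, 22.3644]), 'width': np.float64(0.6017)}
scene uv 229 181 circ [0.5783 0.0567] 0.0471 rect [0.5891 0.0495] [0.094  0.0295] 56.3 z 0.1062 px 450
side uv 235 151 circ [0.5723 0.0597] 0.0466 rect [0.5703 0.062 ] [0.0918 0.0429] 47.9 z 0.1095 px 553
```

View pics/s5.png

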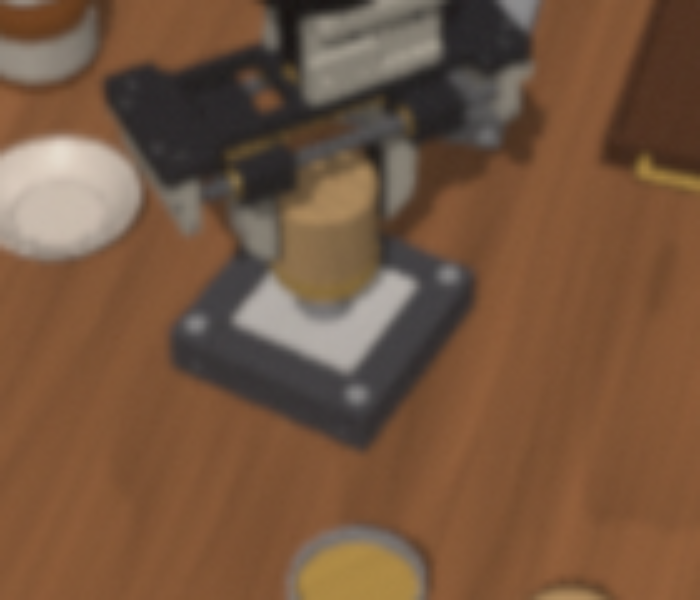

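Side crop: the cup's foot is clearly above the plate, with the pin showing below it. It carries 22 N, so it's faulty and goes to the steel tray.

{"name": "jog_arm", "arguments": {
  "commands": "1 0 0 0.06 0 0 0; 1 0 0 0.06 0 0 0; 1 0 0 0.06 0 0 0; 1 0 0 0.03 0 0 0; 1 0 0 0 0 0 0"
}}

```text
clock: 32.4
position: [0.578, 0.0566, 0.1431]
ee_rot: [2.903, 1.199, 0.003]
force: [0.4, 0.7, -2.0]
width: 0.606
```

{"name": "jog_arm", "arguments": {
  "commands": "1 0.0056 -0.1171 0 0 0 0; 1 0.0056 -0.1171 0 0 0 0; 1 0.0056 -0.1171 0 0 0 0; 1 0.0056 -0.1171 0 0 0 0; 1 0.0056 -0.1171 0 0 0 0"
}}

```text
clock: 32.9
position: [0.5851, -0.1209, 0.1409]
ee_rot: [-2.903, -1.2, 0.002]
force: [-0.2, -0.2, -0.6]
width: 0.605
```

{"name": "jog_arm", "arguments": {
  "commands": "1 0.0056 -0.1171 0 0 0 0; 1 0.0056 -0.1171 0 0 0 0; 1 0.0056 -0.1171 0 0 0 0; 1 0.0056 -0.1171 0 0 0 0; 1 0.0056 -0.1171 0 0 0 0"
}}

```text
clock: 33.4
position: [0.5934, -0.2965, 0.1407]
ee_rot: [-2.903, -1.199, 0.002]
force: [1.0, 0.7, -1.0]
width: 0.601
```

{"name": "jog_arm", "arguments": {
  "commands": "1 0 0 -0.08 0 0 0; 1 0 0 -0.08 0 0 0; 1 0 0 -0.08 0 0 0; 1 0 0 -0.06 0 0 0; 1 0 0 0 0 0 0"
}}

```text
clock: 33.9
position: [0.592, -0.2945, 0.0486]
ee_rot: [-2.9, -1.199, 0.006]
force: [-0.2, 0.2, -1.2]
width: 0.605
```

{"name": "jog_arm", "arguments": {
  "commands": "1 0 0 -0.025 0 0 0; 1 0 0 -0.02 0 0 0; 1 0 0 0 0 0 0; 1 0 0 0 0 0 0; 1 0 0 0 0 0 0"
}}

```text
clock: 34.4
position: [0.5945, -0.295, 0.0393]
ee_rot: [2.903, 1.2, 0.001]
force: [-0.1, -0.8, -0.3]
width: 0.604
```

{"name": "jog_arm", "arguments": {
  "commands": "1 0 0 -0.016 0 0 0; 1 0 0 0 0 0 0; -1 0 0 0 0 0 0; -1 0 0 0 0 0 0; -1 0 0 0 0 0 0"
}}

```text
clock: 34.9
position: [0.5939, -0.2949, 0.0337]
ee_rot: [-2.903, -1.2, 0.001]
force: [-0.2, -0.4, -0.1]
width: 0.814
```

{"name": "jog_arm", "arguments": {
  "commands": "-1 0 0 0 0 0 0; -1 0 0 0 0 0 0; -1 0 0 0 0 0 0; -1 0 0 0.05 0 0 0; -1 0 0 0.13 0 0 0"
}}

```text
clock: 35.4
position: [0.5919, -0.2946, 0.086]
ee_rot: [-2.9, -1.199, 0.007]
force: [0.9, -0.2, 0.3]
width: 1.001
```

{"name": "jog_arm", "arguments": {
  "commands": "-1 0 0 0.13 0 0 0; -1 0 0 0.13 0 0 0; -1 0 0 0.13 0 0 0; -1 0 0 0.13 0 0 0; -1 0 0 0 0 0 0"
}}

```text
clock: 35.9
position: [0.5969, -0.2943, 0.2514]
ee_rot: [2.898, 1.198, 0.012]
force: [0.9, 0.7, -0.0]
width: 0.996
```

```bash
cat > chk.py <<'E'
from w import *
st()
rep('wrist',.056,.075,150,box=(.3,.7,-.45,0))
for n in('scene','side'): rep(n,.0655,.08,60,box=(.5,.66,-.02,.13)); rep(n,.055,.0665,100,box=(.35,.68,-.4,.55))
E
python3 chk.py
```

```text
{'clock': np.float64(35.9), 'joints': array([ 0.9146,  0.6469, -0.9334,  1.3837,  0.5205,  1.3561,  0.7599]), 'position': array([ 0.5969, -0.2943,  0.2514]), 'ee_rot': array([2.8976, 1.1982, 0.012 ]), 'force': array([ 0.8733,  0.6519, -0.0489]), 'width': np.float64(0.9963)}
wrist uv 138 71 circ [ 0.4141 -0.3072] 0.0277 rect [ 0.4145 -0.3066] [0.0536 0.0535] 40.8 z 0.0658 px 1878
wrist uv 256 173 circ [ 0.5949 -0.2962] 0.0273 rect [ 0.5953 -0.2957] [0.0532 0.0533] 47.1 z 0.0658 px 1497
scene uv 233 189 circ [0.579  0.0581] 0.0152 rect [0.579  0.0583] [0.0286 0.0265] 53.5 z 0.0724 px 101
scene uv 116 145 circ [ 0.4151 -0.303 ] 0.0287 rect [ 0.4171 -0.3002] [0.0495 0.0527] 85.0 z 0.0643 px 185
scene uv 320 160 circ [0.4049 0.2449] 0.0284 rect [0.405  0.2444] [0.0496 0.052 ] 53.8 z 0.0604 px 207
scene uv 365 164 circ [0.4069 0.3565] 0.0274 rect [0.4062 0.3566] [0.0523 0.0506] 89.6 z 0.0605 px 217
scene uv 370 180 circ [0.4746 0.367 ] 0.0281 rect [0.4744 0.3661] [0.0528 0.0522] 29.3 z 0.0602 px 258
scene uv 88 184 circ [ 0.5951 -0.2921] 0.0279 rect [ 0.5964 -0.291 ] [0.0522 0.0507] 71.1 z 0.0642 px 196
side uv 234 159 circ [0.5735 0.0581] 0.015 rect [0.5739 0.0591] [0.0275 0.0269] 17.5 z 0.0719 px 91
side uv 265 78 circ [ 0.5898 -0.2932] 0.0292 rect [ 0.5921 -0.2915] [0.0487 0.0547] 34.3 z 0.0642 px 158
side uv 325 88 circ [ 0.411  -0.3036] 0.0284 rect [ 0.4104 -0.3041] [0.0497 0.0544] 11.2 z 0.0639 px 126
side uv 284 237 circ [0.4006 0.2439] 0.0279 rect [0.3997 0.2442] [0.0531 0.0526] 75.3 z 0.0594 px 397
side uv 237 275 circ [0.4693 0.3649] 0.028 rect [0.4698 0.3654] [0.0526 0.0517] 7.3 z 0.0594 px 460
side uv 270 280 circ [0.4015 0.3543] 0.0272 rect [0.4018 0.3542] [0.053  0.0516] 33.0 z 0.0595 px 464
```

The third cup was knocked to (0.472, 0.366), close to its neighbour. I'll take it with the jaws near 85° and turn back afterwards.

{"name": "jog_arm", "arguments": {
  "commands": "-1 -0.027 0.1464 0 0 0 0.0074; -1 -0.027 0.1464 0 0 0 0.0074; -1 -0.027 0.1464 0 0 0 0.0074; -1 -0.027 0.1464 0 0 0 0.0074; -1 -0.027 0.1464 0 0 0 0.0074"
}}

```text
clock: 36.65
position: [0.5524, -0.0739, 0.2429]
ee_rot: [-2.742, -1.531, 0.002]
force: [0.3, 0.6, 0.1]
width: 1.0
```

{"name": "jog_arm", "arguments": {
  "commands": "-1 -0.027 0.1464 0 0 0 0.0074; -1 -0.027 0.1464 0 0 0 0.0074; -1 -0.027 0.1464 0 0 0 0.0074; -1 -0.027 0.1464 0 0 0 0.0074; -1 -0.027 0.1464 0 0 0 0.0074"
}}

```text
clock: 37.15
position: [0.5121, 0.1454, 0.243]
ee_rot: [-2.547, -1.838, 0.002]
force: [0.8, -0.1, -0.2]
width: 0.999
```

{"name": "jog_arm", "arguments": {
  "commands": "-1 -0.027 0.1464 0 0 0 0.0074; -1 -0.027 0.1464 0 0 0 0.0074; -1 -0.027 0.1464 0 0 0 0.0074; -1 -0.027 0.1464 0 0 0 0.0074; -1 -0.027 0.1464 0 0 0 0.0074"
}}

```text
clock: 37.65
position: [0.4719, 0.365, 0.2427]
ee_rot: [-2.317, -2.122, 0.003]
force: [0.4, 0.4, 0.6]
width: 0.998
```

{"name": "jog_arm", "arguments": {
  "commands": "-1 0 0 0 0 0 0; -1 0 0 0 0 0 0; -1 0 0 0 0 0 0; -1 0 0 0 0 0 0; -1 0 0 0 0 0 0"
}}

```text
clock: 38.15
position: [0.4734, 0.3625, 0.2437]
ee_rot: [2.321, 2.117, -0.0]
force: [0.5, -0.1, 0.4]
width: 0.999
```

```bash
python3 - <<'E'
from w import *
st()
rep('wrist',.0555,.066,150,box=(.35,.68,.18,.46))
E
```

```text
{'clock': np.float64(38.15), 'joints': array([-0.0507,  0.6095, -1.1057,  1.5619,  0.5571,  1.3192,  0.2525]), 'position': array([0.4734, 0.3625, 0.2437]), 'ee_rot': array([ 2.3207e+00,  2.1167e+00, -4.0000e-04]), 'force': array([ 0.536 , -0.1205,  0.3972]), 'width': np.float64(0.9994)}
wrist uv 246 118 circ [0.4037 0.3531] 0.0271 rect [0.4038 0.353 ] [0.0539 0.0515] 84.9 z 0.0599 px 1675
wrist uv 153 127 circ [0.4027 0.242 ] 0.0278 rect [0.4029 0.2428] [0.0538 0.0533] 15.8 z 0.0599 px 1632
wrist uv 260 174 circ [0.4722 0.3636] 0.0273 rect [0.4718 0.3639] [0.0527 0.0534] 85.5 z 0.0598 px 1496
```

{"name": "jog_arm", "arguments": {
  "commands": "-1 -0.004 0.002 -0.124 0 0 0; -1 0 0 -0.124 0 0 0; -1 0 0 -0.124 0 0 0; -1 0 0 -0.124 0 0 0; -1 0 0 -0.124 0 0 0"
}}

```text
clock: 38.7
position: [0.4719, 0.3637, 0.0566]
ee_rot: [2.32, 2.118, 0.001]
force: [0.1, -1.1, 0.3]
width: 0.998
```

{"name": "jog_arm", "arguments": {
  "commands": "-1 0 0 -0.05 0 0 0; -1 0 0 -0.05 0 0 0; 1 0 0 0 0 0 0; 1 0 0 0 0 0 0; 1 0 0 0 0 0 0"
}}

```text
clock: 39.2
position: [0.4721, 0.3654, 0.0294]
ee_rot: [-2.319, -2.12, -0.004]
force: [-0.8, -1.2, -0.4]
width: 0.787
```

{"name": "jog_arm", "arguments": {
  "commands": "1 0 0 0 0 0 0; 1 0 0 0 0 0 0; 1 0 0 0 0 0 0; 1 0 0 0 0 0 0; 1 0 0 0 0 0 0"
}}

```text
clock: 39.7
position: [0.4718, 0.3648, 0.0286]
ee_rot: [2.319, 2.12, 0.002]
force: [-0.6, -1.0, 6.9]
width: 0.604
```

{"name": "jog_arm", "arguments": {
  "commands": "1 0 0 0.06 0 0 0; 1 0 0 0.1 0 0 0; 1 0 0 0.1 0 0 0; 1 0 0 0.1 0 0 0; 1 0 0 0 0 0 0"
}}

```text
clock: 40.2
position: [0.4722, 0.3667, 0.1409]
ee_rot: [-2.318, -2.12, -0.01]
force: [1.0, 1.4, -1.6]
width: 0.601
```

```bash
python3 edge.py; python3 edge.py
```

```text
pos [0.4722 0.3667 0.1409] jaw [0.089 0.996] n [-0.996  0.089] cup in tool (jaw,n) [-0.0013 -0.0007] rms 0.00023 world [0.4728 0.3654]
pos [0.4719 0.3656 0.1386] jaw [0.089 0.996] n [-0.996  0.089] cup in tool (jaw,n) [-0.0013 -0.0006] rms 0.00022 world [0.4724 0.3642]
```

{"name": "jog_arm", "arguments": {
  "commands": "1 0.0354 -0.1025 0 0 0 -0.0111; 1 0.0354 -0.1025 0 0 0 -0.0111; 1 0.0354 -0.1025 0 0 0 -0.0111; 1 0.0354 -0.1025 0 0 0 -0.0111; 1 0.0354 -0.1025 0 0 0 -0.0111"
}}

```text
clock: 40.8
position: [0.5241, 0.2088, 0.1347]
ee_rot: [-2.653, -1.682, 0.003]
force: [-0.2, 0.5, -1.9]
width: 0.604
```

{"name": "jog_arm", "arguments": {
  "commands": "1 0.0354 -0.1025 0 0 0 -0.0111; 1 0.0354 -0.1025 0 0 0 -0.0111; 1 0.0354 -0.1025 0 0 0 -0.0111; 1 0.0354 -0.1025 0 0 0 -0.0111; 1 0.0354 -0.1025 0 0 0 -0.0111"
}}

```text
clock: 41.3
position: [0.577, 0.0552, 0.1347]
ee_rot: [-2.905, -1.196, 0.003]
force: [0.8, -0.2, -1.3]
width: 0.605
```

{"name": "jog_arm", "arguments": {
  "commands": "1 0 0 -0.04 0 0 0; 1 0 0 -0.04 0 0 0; 1 0 0 0 0 0 0; 1 0 0 0 0 0 0; 1 0 0 0 0 0 0"
}}

```text
clock: 41.8
position: [0.5774, 0.0583, 0.1121]
ee_rot: [-2.902, -1.203, -0.0]
force: [-0.3, 0.2, -0.9]
width: 0.602
```

```bash
python3 edge.py
```

```text
pos [0.5774 0.0583 0.1121] jaw [0.707 0.707] n [-0.707  0.707] cup in tool (jaw,n) [-0.0006 -0.0015] rms 0.00024 world [0.578  0.0568]
```

{"name": "jog_arm", "arguments": {
  "commands": "1 0 0 -0.018 0 0 0; 1 0 0 -0.018 0 0 0; 1 0 0 -0.018 0 0 0; 1 0 0 -0.018 0 0 0; 1 0 0 0 0 0 0"
}}

```text
clock: 42.35
position: [0.5771, 0.0567, 0.0892]
ee_rot: [-2.903, -1.2, 0.002]
force: [-0.5, -0.7, -1.1]
width: 0.604
```

{"name": "jog_arm", "arguments": {
  "commands": "1 0 0 -0.01 0 0 0; 1 0 0 -0.01 0 0 0; 1 0 0 -0.01 0 0 0; 1 0 0 -0.006 0 0 0; 1 0 0 0 0 0 0"
}}

```text
clock: 42.85
position: [0.5775, 0.0569, 0.0792]
ee_rot: [-2.903, -1.2, 0.001]
force: [-0.3, -0.8, -1.3]
width: 0.604
```

{"name": "jog_arm", "arguments": {
  "commands": "1 0 0 -0.018 0 0 0; 1 0 0 -0.018 0 0 0; 1 0 0 -0.018 0 0 0; 1 0 0 -0.018 0 0 0; 1 0 0 0 0 0 0"
}}

```text
clock: 43.35
position: [0.5773, 0.057, 0.0571]
ee_rot: [-2.903, -1.2, 0.001]
force: [-0.1, -0.6, -1.6]
width: 0.602
```

{"name": "jog_arm", "arguments": {
  "commands": "1 0 0 0.08 0 0 0; 1 0 0 0.08 0 0 0; 1 0 0 0.08 0 0 0; 1 0 0 0.06 0 0 0; 1 0 0 0 0 0 0"
}}

```text
clock: 43.85
position: [0.579, 0.0577, 0.1503]
ee_rot: [2.903, 1.199, 0.006]
force: [0.5, -0.5, -1.5]
width: 0.601
```

{"name": "jog_arm", "arguments": {
  "commands": "1 -0.0538 -0.0963 0 0 0 0; 1 -0.0538 -0.0963 0 0 0 0; 1 -0.0538 -0.0963 0 0 0 0; 1 -0.0538 -0.0963 0 0 0 0; 1 -0.0538 -0.0963 0 0 0 0"
}}

```text
clock: 44.35
position: [0.4956, -0.0887, 0.1468]
ee_rot: [-2.903, -1.2, 0.002]
force: [0.8, -1.5, -2.0]
width: 0.609
```

{"name": "jog_arm", "arguments": {
  "commands": "1 -0.0538 -0.0963 0 0 0 0; 1 -0.0538 -0.0963 0 0 0 0; 1 -0.0538 -0.0963 0 0 0 0; 1 -0.0538 -0.0963 0 0 0 0; 1 -0.0538 -0.0963 0 0 0 0"
}}

```text
clock: 44.85
position: [0.4149, -0.233, 0.147]
ee_rot: [-2.903, -1.2, 0.001]
force: [0.9, -0.1, -2.4]
width: 0.606
```

{"name": "jog_arm", "arguments": {
  "commands": "1 0 0 -0.08 0 0 0; 1 0 0 -0.08 0 0 0; 1 0 0 -0.08 0 0 0; 1 0 0 -0.06 0 0 0; 1 0 0 0 0 0 0"
}}

```text
clock: 45.35
position: [0.4141, -0.2311, 0.0553]
ee_rot: [-2.9, -1.199, 0.005]
force: [-0.1, -0.1, -1.4]
width: 0.604
```

{"name": "jog_arm", "arguments": {
  "commands": "1 0 0 -0.03 0 0 0; 1 0 0 -0.02 0 0 0; 1 0 0 0 0 0 0; 1 0 0 0 0 0 0; 1 0 0 0 0 0 0"
}}

```text
clock: 45.85
position: [0.4165, -0.232, 0.0433]
ee_rot: [2.903, 1.2, 0.001]
force: [0.4, 0.3, -0.6]
width: 0.608
```

{"name": "jog_arm", "arguments": {
  "commands": "1 0 0 -0.028 0 0 0; 1 0 0 0 0 0 0; -1 0 0 0 0 0 0; -1 0 0 0 0 0 0; -1 0 0 0 0 0 0"
}}

```text
clock: 46.35
position: [0.4162, -0.2319, 0.0343]
ee_rot: [-2.903, -1.2, 0.0]
force: [-0.5, 0.3, -0.1]
width: 0.817
```

{"name": "jog_arm", "arguments": {
  "commands": "-1 0 0 0 0 0 0; -1 0 0 0 0 0 0; -1 0 0 0 0 0 0; -1 0 0 0.05 0 0 0; -1 0 0 0.13 0 0 0"
}}

```text
clock: 46.85
position: [0.4143, -0.2313, 0.0869]
ee_rot: [-2.899, -1.199, 0.005]
force: [1.0, -0.4, 0.7]
width: 1.002
```

{"name": "jog_arm", "arguments": {
  "commands": "-1 0 0 0.13 0 0 0; -1 0 0 0.13 0 0 0; -1 0 0 0.13 0 0 0; -1 0 0 0.13 0 0 0; -1 0 0 0 0 0 0"
}}

```text
clock: 47.35
position: [0.4188, -0.2322, 0.2491]
ee_rot: [2.898, 1.198, 0.007]
force: [0.2, 0.1, 0.2]
width: 0.996
```

```bash
python3 chk.py
```

```text
{'clock': np.float64(47.35), 'joints': array([ 1.2417,  0.3533, -1.0767,  1.83  ,  0.3425,  1.1537,  0.8347]), 'position': array([ 0.4188, -0.2322,  0.2491]), 'ee_rot': array([2.8979, 1.1977, 0.007 ]), 'force': array([0.2367, 0.0538, 0.1994]), 'width': np.float64(0.9962)}
wrist uv 256 173 circ [ 0.4171 -0.2336] 0.0272 rect [ 0.4168 -0.233 ] [0.0538 0.0526] 44.1 z 0.0658 px 1526
wrist uv 214 211 circ [ 0.4137 -0.3066] 0.0273 rect [ 0.4133 -0.3064] [0.0532 0.0539] 1.6 z 0.0658 px 1410
wrist uv 315 284 circ [ 0.5888 -0.2917] 0.0262 rect [ 0.5812 -0.2853] [0.0523 0.0208] 50.1 z 0.0652 px 427
scene uv 232 189 circ [0.5792 0.0564] 0.0169 rect [0.5786 0.0565] [0.0277 0.0275] 59.2 z 0.0723 px 101
scene uv 116 145 circ [ 0.4167 -0.3007] 0.0278 rect [ 0.4175 -0.301 ] [0.05   0.0522] 28.8 z 0.0643 px 182
scene uv 140 148 circ [ 0.4184 -0.2286] 0.0286 rect [ 0.4187 -0.2304] [0.0522 0.0523] 66.4 z 0.064 px 190
scene uv 320 160 circ [0.4036 0.2444] 0.0282 rect [0.4052 0.2434] [0.0523 0.0519] 25.7 z 0.0602 px 213
scene uv 365 164 circ [0.4061 0.3572] 0.0282 rect [0.407  0.3566] [0.0527 0.0513] 88.4 z 0.0601 px 214
scene uv 88 184 circ [ 0.5955 -0.2932] 0.0285 rect [ 0.5965 -0.2923] [0.053  0.0498] 70.1 z 0.0641 px 208
side uv 234 159 circ [0.5745 0.059 ] 0.0152 rect [0.573  0.0591] [0.0279 0.0269] 34.2 z 0.0719 px 89
side uv 265 78 circ [ 0.591  -0.2936] 0.0285 rect [ 0.5916 -0.2924] [0.0505 0.0549] 22.6 z 0.064 px 162
side uv 326 87 circ [ 0.4103 -0.3042] 0.0293 rect [ 0.4103 -0.3043] [0.05   0.0581] 12.4 z 0.0642 px 159
side uv 320 103 circ [ 0.4126 -0.2301] 0.0286 rect [ 0.414  -0.2295] [0.053  0.0528] 34.6 z 0.0642 px 183
side uv 284 238 circ [0.3998 0.2444] 0.0277 rect [0.4005 0.245 ] [0.0512 0.0535] 72.3 z 0.0595 px 393
side uv 270 279 circ [0.4017 0.3552] 0.0277 rect [0.4008 0.3549] [0.0518 0.0525] 16.7 z 0.0594 px 462
```

{"name": "jog_arm", "arguments": {
  "commands": "-1 0.0333 0.1054 0 0 0 0; -1 0.0333 0.1054 0 0 0 0; -1 0.0333 0.1054 0 0 0 0; -1 0.0333 0.1054 0 0 0 0; -1 0.0333 0.1054 0 0 0 0"
}}

```text
clock: 48.1
position: [0.4658, -0.0726, 0.2433]
ee_rot: [-2.902, -1.2, 0.002]
force: [0.8, -0.4, -0.1]
width: 1.0
```

{"name": "jog_arm", "arguments": {
  "commands": "-1 0 0.1054 0 0 0 0; -1 0 0.1054 0 0 0 0; -1 0 0.1054 0 0 0 0; -1 0 0.1054 0 0 0 0; -1 0 0.1054 0 0 0 0"
}}

```text
clock: 48.6
position: [0.4654, 0.0853, 0.2433]
ee_rot: [-2.903, -1.2, 0.003]
force: [0.8, -0.0, -0.5]
width: 0.997
```

{"name": "jog_arm", "arguments": {
  "commands": "-1 -0.042 0.1054 0 0 0 0; -1 -0.042 0.1054 0 0 0 0; -1 -0.042 0.1054 0 0 0 0; -1 -0.042 0.1054 0 0 0 0; -1 -0.042 0.1054 0 0 0 0"
}}

```text
clock: 49.1
position: [0.402, 0.2431, 0.2433]
ee_rot: [2.903, 1.2, -0.003]
force: [1.3, 0.1, -0.5]
width: 0.998
```

{"name": "jog_arm", "arguments": {
  "commands": "-1 0 0 0 0 0 0; -1 0 0 0 0 0 0; -1 0 0 0 0 0 0; -1 0 0 0 0 0 0; -1 0 0 0 0 0 0"
}}

```text
clock: 49.6
position: [0.4037, 0.2413, 0.2442]
ee_rot: [2.904, 1.197, -0.001]
force: [0.6, -0.2, -1.3]
width: 1.0
```

```bash
python3 - <<'E'
from w import *
st()
rep('wrist',.0555,.066,150,box=(.35,.68,.18,.46))
E
```

```text
{'clock': np.float64(49.6), 'joints': array([ 0.2212,  0.3594, -1.1083,  1.8483,  0.3519,  1.1517, -0.2269]), 'position': array([0.4037, 0.2413, 0.2442]), 'ee_rot': array([ 2.9044e+00,  1.1970e+00, -7.0000e-04]), 'force': array([ 0.5539, -0.2491, -1.3335]), 'width': np.float64(0.9996)}
wrist uv 326 109 circ [0.4042 0.3528] 0.0278 rect [0.4036 0.3525] [0.0541 0.0524] 45.7 z 0.0598 px 1748
wrist uv 258 174 circ [0.4025 0.2423] 0.0271 rect [0.4021 0.2422] [0.0529 0.0522] 44.5 z 0.0598 px 1500
```

{"name": "jog_arm", "arguments": {
  "commands": "-1 -0.003 0 -0.124 0 0 0; -1 0 0 -0.124 0 0 0; -1 0 0 -0.124 0 0 0; -1 0 0 -0.124 0 0 0; -1 0 0 -0.124 0 0 0"
}}

```text
clock: 50.15
position: [0.4026, 0.2419, 0.0571]
ee_rot: [-2.904, -1.198, -0.0]
force: [0.5, 0.4, 0.1]
width: 1.001
```

{"name": "jog_arm", "arguments": {
  "commands": "-1 0 0 -0.05 0 0 0; -1 0 0 -0.05 0 0 0; 1 0 0 0 0 0 0; 1 0 0 0 0 0 0; 1 0 0 0 0 0 0"
}}

```text
clock: 50.65
position: [0.4028, 0.2426, 0.0293]
ee_rot: [-2.903, -1.199, -0.002]
force: [0.2, -0.2, 0.3]
width: 0.789
```

{"name": "jog_arm", "arguments": {
  "commands": "1 0 0 0 0 0 0; 1 0 0 0 0 0 0; 1 0 0 0 0 0 0; 1 0 0 0 0 0 0; 1 0 0 0 0 0 0"
}}

```text
clock: 51.15
position: [0.4027, 0.2425, 0.029]
ee_rot: [2.903, 1.2, 0.002]
force: [-0.6, -1.8, 5.9]
width: 0.605
```

{"name": "jog_arm", "arguments": {
  "commands": "1 0 0 0.06 0 0 0; 1 0 0 0.1 0 0 0; 1 0 0 0.1 0 0 0; 1 0 0 0.1 0 0 0; 1 0 0 0 0 0 0"
}}

```text
clock: 51.65
position: [0.4036, 0.2439, 0.1397]
ee_rot: [-2.903, -1.199, -0.008]
force: [0.3, -0.3, -1.3]
width: 0.605
```

```bash
python3 edge.py; python3 edge.py
```

```text
pos [0.4036 0.2439 0.1397] jaw [0.708 0.706] n [-0.706  0.708] cup in tool (jaw,n) [-0.0007 -0.0003] rms 0.00022 world [0.4033 0.2432]
pos [0.4032 0.2429 0.1379] jaw [0.709 0.705] n [-0.705  0.709] cup in tool (jaw,n) [-0.0008 -0.0002] rms 0.00026 world [0.4028 0.2422]
```

{"name": "jog_arm", "arguments": {
  "commands": "1 0.0584 -0.0618 0 0 0 0; 1 0.0584 -0.0618 0 0 0 0; 1 0.0584 -0.0618 0 0 0 0; 1 0.0584 -0.0618 0 0 0 0; 1 0.0584 -0.0618 0 0 0 0"
}}

```text
clock: 52.25
position: [0.4897, 0.1483, 0.1349]
ee_rot: [2.903, 1.2, -0.004]
force: [-0.2, -0.0, -0.9]
width: 0.605
```

{"name": "jog_arm", "arguments": {
  "commands": "1 0.0584 -0.0618 0 0 0 0; 1 0.0584 -0.0618 0 0 0 0; 1 0.0584 -0.0618 0 0 0 0; 1 0.0584 -0.0618 0 0 0 0; 1 0.0584 -0.0618 0 0 0 0"
}}

```text
clock: 52.75
position: [0.5772, 0.0558, 0.1347]
ee_rot: [-2.903, -1.2, 0.004]
force: [0.2, 0.1, -1.4]
width: 0.603
```

{"name": "jog_arm", "arguments": {
  "commands": "1 0 0 -0.04 0 0 0; 1 0 0 -0.04 0 0 0; 1 0 0 0 0 0 0; 1 0 0 0 0 0 0; 1 0 0 0 0 0 0"
}}

```text
clock: 53.25
position: [0.5772, 0.0579, 0.1127]
ee_rot: [-2.902, -1.202, -0.0]
force: [-0.5, 0.0, -0.8]
width: 0.605
```

```bash
python3 edge.py
```

```text
pos [0.5772 0.0579 0.1127] jaw [0.707 0.707] n [-0.707  0.707] cup in tool (jaw,n) [-0.0007 -0.0003] rms 0.00021 world [0.5769 0.0572]
```

{"name": "jog_arm", "arguments": {
  "commands": "1 0.003 -0.003 -0.018 0 0 0; 1 0 0 -0.018 0 0 0; 1 0 0 -0.018 0 0 0; 1 0 0 -0.018 0 0 0; 1 0 0 0 0 0 0"
}}

```text
clock: 53.8
position: [0.5778, 0.0558, 0.0898]
ee_rot: [-2.903, -1.2, 0.002]
force: [-0.5, -0.0, -0.1]
width: 0.602
```

{"name": "jog_arm", "arguments": {
  "commands": "1 0 0 -0.01 0 0 0; 1 0 0 -0.01 0 0 0; 1 0 0 -0.01 0 0 0; 1 0 0 -0.007 0 0 0; 1 0 0 0 0 0 0"
}}

```text
clock: 54.3
position: [0.5782, 0.056, 0.0794]
ee_rot: [-2.903, -1.2, 0.001]
force: [-0.3, -0.5, -1.0]
width: 0.604
```

{"name": "jog_arm", "arguments": {
  "commands": "1 0 0 -0.018 0 0 0; 1 0 0 -0.018 0 0 0; 1 0 0 -0.018 0 0 0; 1 0 0 -0.018 0 0 0; 1 0 0 0 0 0 0"
}}

```text
clock: 54.8
position: [0.5781, 0.0561, 0.0575]
ee_rot: [-2.903, -1.2, 0.001]
force: [0.2, -1.1, -1.1]
width: 0.603
```

{"name": "jog_arm", "arguments": {
  "commands": "1 0 0 0.08 0 0 0; 1 0 0 0.08 0 0 0; 1 0 0 0.08 0 0 0; 1 0 0 0.06 0 0 0; 1 0 0 0 0 0 0"
}}

```text
clock: 55.3
position: [0.5797, 0.0568, 0.1505]
ee_rot: [2.903, 1.2, 0.006]
force: [0.7, -0.0, -1.5]
width: 0.603
```

{"name": "jog_arm", "arguments": {
  "commands": "1 -0.0537 -0.0723 0 0 0 0; 1 -0.0537 -0.0723 0 0 0 0; 1 -0.0537 -0.0723 0 0 0 0; 1 -0.0537 -0.0723 0 0 0 0; 1 -0.0537 -0.0723 0 0 0 0"
}}

```text
clock: 55.8
position: [0.4966, -0.0533, 0.1472]
ee_rot: [-2.903, -1.2, 0.002]
force: [0.2, -0.9, -0.6]
width: 0.605
```

{"name": "jog_arm", "arguments": {
  "commands": "1 -0.0537 -0.0723 0 0 0 0; 1 -0.0537 -0.0723 0 0 0 0; 1 -0.0537 -0.0723 0 0 0 0; 1 -0.0537 -0.0723 0 0 0 0; 1 -0.0537 -0.0723 0 0 0 0"
}}

```text
clock: 56.3
position: [0.416, -0.1617, 0.1473]
ee_rot: [-2.903, -1.2, 0.001]
force: [1.3, -0.7, 0.0]
width: 0.606
```

{"name": "jog_arm", "arguments": {
  "commands": "1 0 0 -0.08 0 0 0; 1 0 0 -0.08 0 0 0; 1 0 0 -0.08 0 0 0; 1 0 0 -0.06 0 0 0; 1 0 0 0 0 0 0"
}}

```text
clock: 56.8
position: [0.4153, -0.1603, 0.0558]
ee_rot: [-2.9, -1.199, 0.005]
force: [0.2, -0.0, -0.7]
width: 0.607
```

{"name": "jog_arm", "arguments": {
  "commands": "1 0 0 -0.03 0 0 0; 1 0 0 -0.02 0 0 0; 1 0 0 0 0 0 0; 1 0 0 0 0 0 0; 1 0 0 0 0 0 0"
}}

```text
clock: 57.3
position: [0.4176, -0.1609, 0.0436]
ee_rot: [2.903, 1.2, 0.001]
force: [-0.1, 0.3, -1.0]
width: 0.603
```

{"name": "jog_arm", "arguments": {
  "commands": "1 0 0 -0.028 0 0 0; 1 0 0 0 0 0 0; -1 0 0 0 0 0 0; -1 0 0 0 0 0 0; -1 0 0 0 0 0 0"
}}

```text
clock: 57.8
position: [0.4171, -0.1608, 0.0346]
ee_rot: [-2.903, -1.2, 0.0]
force: [-0.5, -0.9, 0.2]
width: 0.818
```

{"name": "jog_arm", "arguments": {
  "commands": "-1 0 0 0 0 0 0; -1 0 0 0 0 0 0; -1 0 0 0 0 0 0; -1 0 0 0.05 0 0 0; -1 0 0 0.13 0 0 0"
}}

```text
clock: 58.3
position: [0.4154, -0.1604, 0.0874]
ee_rot: [-2.9, -1.199, 0.005]
force: [-0.2, -1.1, 0.7]
width: 0.997
```

{"name": "jog_arm", "arguments": {
  "commands": "-1 0 0 0.13 0 0 0; -1 0 0 0.13 0 0 0; -1 0 0 0.13 0 0 0; -1 0 0 0.13 0 0 0; -1 0 0 0 0 0 0"
}}

```text
clock: 58.8
position: [0.4198, -0.1608, 0.2491]
ee_rot: [2.899, 1.198, 0.008]
force: [0.6, -0.5, -0.7]
width: 1.002
```

```bash
python3 chk.py
```

```text
{'clock': np.float64(58.8), 'joints': array([ 1.1968,  0.3207, -1.1644,  1.8872,  0.3276,  1.1381,  0.696 ]), 'position': array([ 0.4198, -0.1608,  0.2491]), 'ee_rot': array([2.8986, 1.1978, 0.0075]), 'force': array([ 0.6241, -0.4959, -0.7024]), 'width': np.float64(1.0024)}
wrist uv 256 173 circ [ 0.4172 -0.1614] 0.0273 rect [ 0.417  -0.1615] [0.0528 0.0539] 45.4 z 0.0658 px 1530
wrist uv 216 212 circ [ 0.4171 -0.2338] 0.0277 rect [ 0.417  -0.2333] [0.054  0.0538] 54.4 z 0.0658 px 1411
scene uv 232 189 circ [0.578  0.0566] 0.0153 rect [0.5793 0.0572] [0.0275 0.0284] 63.7 z 0.0721 px 103
scene uv 116 145 circ [ 0.4154 -0.3011] 0.027 rect [ 0.4173 -0.3015] [0.0513 0.0493] 56.8 z 0.0641 px 175
scene uv 140 148 circ [ 0.4186 -0.2287] 0.0282 rect [ 0.419  -0.2305] [0.0525 0.0505] 62.2 z 0.0642 px 194
scene uv 166 150 circ [ 0.4188 -0.1578] 0.0284 rect [ 0.4204 -0.1573] [0.0515 0.0531] 68.3 z 0.0638 px 206
scene uv 365 164 circ [0.4057 0.3562] 0.028 rect [0.4051 0.355 ] [0.053  0.0514] 43.6 z 0.0605 px 213
scene uv 88 183 circ [ 0.5959 -0.2915] 0.0274 rect [ 0.5964 -0.2904] [0.0513 0.0518] 74.4 z 0.0643 px 209
side uv 234 159 circ [0.5735 0.0573] 0.0158 rect [0.5741 0.0581] [0.0273 0.0294] 17.5 z 0.0714 px 93
side uv 265 79 circ [ 0.5917 -0.2927] 0.0285 rect [ 0.5885 -0.2894] [0.0522 0.0475] 25.5 z 0.0634 px 141
side uv 326 87 circ [ 0.4116 -0.3029] 0.029 rect [ 0.4099 -0.3024] [0.0493 0.0525] 11.9 z 0.0641 px 157
side uv 320 103 circ [ 0.4138 -0.23  ] 0.0281 rect [ 0.4134 -0.2304] [0.0537 0.0536] 9.6 z 0.0638 px 172
side uv 314 119 circ [ 0.4135 -0.1572] 0.0283 rect [ 0.4143 -0.1566] [0.0531 0.052 ] 60.4 z 0.0641 px 197
side uv 270 279 circ [0.4016 0.3543] 0.0272 rect [0.4018 0.3545] [0.0528 0.0511] 28.4 z 0.0594 px 461
```

{"name": "jog_arm", "arguments": {
  "commands": "-1 0.04 0.1142 0 0 0 0; -1 0.04 0.1142 0 0 0 0; -1 0.04 0.1142 0 0 0 0; -1 0.04 0.1142 0 0 0 0; -1 0.04 0.1142 0 0 0 0"
}}

```text
clock: 59.55
position: [0.4769, 0.0117, 0.2435]
ee_rot: [-2.902, -1.2, 0.003]
force: [-0.4, -0.1, 0.1]
width: 1.002
```

{"name": "jog_arm", "arguments": {
  "commands": "-1 0 0.1142 0 0 0 0; -1 0 0.1142 0 0 0 0; -1 0 0.1142 0 0 0 0; -1 0 0.1142 0 0 0 0; -1 0 0.1142 0 0 0 0"
}}

```text
clock: 60.05
position: [0.4765, 0.1829, 0.2433]
ee_rot: [-2.903, -1.2, 0.004]
force: [0.3, -0.5, 0.3]
width: 1.0
```

{"name": "jog_arm", "arguments": {
  "commands": "-1 -0.049 0.1142 0 0 0 0; -1 -0.049 0.1142 0 0 0 0; -1 -0.049 0.1142 0 0 0 0; -1 -0.049 0.1142 0 0 0 0; -1 -0.049 0.1142 0 0 0 0"
}}

```text
clock: 60.55
position: [0.4026, 0.3539, 0.2433]
ee_rot: [2.902, 1.2, -0.004]
force: [0.1, 0.8, 0.5]
width: 1.001
```

{"name": "jog_arm", "arguments": {
  "commands": "-1 0 0 0 0 0 0; -1 0 0 0 0 0 0; -1 0 0 0 0 0 0; -1 0 0 0 0 0 0; -1 0 0 0 0 0 0"
}}

```text
clock: 61.05
position: [0.4045, 0.352, 0.2445]
ee_rot: [2.904, 1.197, -0.0]
force: [0.1, 0.1, 0.3]
width: 1.0
```

```bash
python3 - <<'E'
from w import *
st()
rep('wrist',.0555,.066,150,box=(.35,.68,.18,.46))
E
```

```text
{'clock': np.float64(61.05), 'joints': array([-0.0647,  0.4768, -1.061 ,  1.7055,  0.4404,  1.2231, -0.4515]), 'position': array([0.4045, 0.352 , 0.2445]), 'ee_rot': array([ 2.9042e+00,  1.1968e+00, -4.0000e-04]), 'force': array([0.0725, 0.1341, 0.3346]), 'width': np.float64(1.0002)}
wrist uv 259 174 circ [0.404  0.3535] 0.0272 rect [0.4038 0.3535] [0.0527 0.0523] 44.5 z 0.0598 px 1502
```

{"name": "jog_arm", "arguments": {
  "commands": "-1 0 0.002 -0.124 0 0 0; -1 0 0 -0.124 0 0 0; -1 0 0 -0.124 0 0 0; -1 0 0 -0.124 0 0 0; -1 0 0 -0.124 0 0 0"
}}

```text
clock: 61.6
position: [0.4042, 0.3531, 0.0574]
ee_rot: [-2.904, -1.198, -0.001]
force: [0.5, 0.6, 0.4]
width: 0.997
```

{"name": "jog_arm", "arguments": {
  "commands": "-1 0 0 -0.05 0 0 0; -1 0 0 -0.05 0 0 0; 1 0 0 0 0 0 0; 1 0 0 0 0 0 0; 1 0 0 0 0 0 0"
}}

```text
clock: 62.1
position: [0.4044, 0.3545, 0.0301]
ee_rot: [-2.903, -1.199, -0.003]
force: [0.3, 0.1, -0.9]
width: 0.785
```

{"name": "jog_arm", "arguments": {
  "commands": "1 0 0 0 0 0 0; 1 0 0 0 0 0 0; 1 0 0 0 0 0 0; 1 0 0 0 0 0 0; 1 0 0 0 0 0 0"
}}

```text
clock: 62.6
position: [0.4042, 0.354, 0.0295]
ee_rot: [-2.904, -1.199, -0.002]
force: [-1.1, -1.4, 7.3]
width: 0.605
```

{"name": "jog_arm", "arguments": {
  "commands": "1 0 0 0.06 0 0 0; 1 0 0 0.1 0 0 0; 1 0 0 0.1 0 0 0; 1 0 0 0.1 0 0 0; 1 0 0 0 0 0 0"
}}

```text
clock: 63.1
position: [0.4047, 0.3556, 0.1404]
ee_rot: [-2.901, -1.199, -0.008]
force: [0.2, 1.0, -1.4]
width: 0.6
```

```bash
python3 edge.py; python3 edge.py
```

```text
pos [0.4047 0.3556 0.1404] jaw [0.708 0.706] n [-0.706  0.708] cup in tool (jaw,n) [-0.0007 -0.0007] rms 0.00025 world [0.4047 0.3546]
pos [0.4044 0.3545 0.1384] jaw [0.709 0.706] n [-0.706  0.709] cup in tool (jaw,n) [-0.0007 -0.0006] rms 0.00021 world [0.4043 0.3535]
```

{"name": "jog_arm", "arguments": {
  "commands": "1 0.058 -0.0991 0 0 0 0; 1 0.058 -0.0991 0 0 0 0; 1 0.058 -0.0991 0 0 0 0; 1 0.058 -0.0991 0 0 0 0; 1 0.058 -0.0991 0 0 0 0"
}}

```text
clock: 63.7
position: [0.4906, 0.2031, 0.1352]
ee_rot: [2.903, 1.2, -0.004]
force: [0.6, 0.8, -1.4]
width: 0.604
```

{"name": "jog_arm", "arguments": {
  "commands": "1 0.058 -0.0991 0 0 0 0; 1 0.058 -0.0991 0 0 0 0; 1 0.058 -0.0991 0 0 0 0; 1 0.058 -0.0991 0 0 0 0; 1 0.058 -0.0991 0 0 0 0"
}}

```text
clock: 64.2
position: [0.5775, 0.0545, 0.135]
ee_rot: [-2.903, -1.2, 0.004]
force: [1.0, 0.0, -0.5]
width: 0.602
```

{"name": "jog_arm", "arguments": {
  "commands": "1 0 0 -0.04 0 0 0; 1 0 0 -0.04 0 0 0; 1 0 0 0 0 0 0; 1 0 0 0 0 0 0; 1 0 0 0 0 0 0"
}}

```text
clock: 64.7
position: [0.5775, 0.0576, 0.113]
ee_rot: [-2.902, -1.203, -0.001]
force: [-0.4, 0.2, -1.5]
width: 0.605
```

```bash
python3 edge.py
```

```text
pos [0.5775 0.0576 0.113 ] jaw [0.707 0.707] n [-0.707  0.707] cup in tool (jaw,n) [-0.0007 -0.0006] rms 0.00021 world [0.5775 0.0566]
```

{"name": "jog_arm", "arguments": {
  "commands": "1 0 0 -0.018 0 0 0; 1 0 0 -0.018 0 0 0; 1 0 0 -0.018 0 0 0; 1 0 0 -0.018 0 0 0; 1 0 0 0 0 0 0"
}}

```text
clock: 65.25
position: [0.5772, 0.0561, 0.0901]
ee_rot: [-2.903, -1.2, 0.002]
force: [-1.0, -0.0, -0.9]
width: 0.604
```

{"name": "jog_arm", "arguments": {
  "commands": "1 0 0 -0.01 0 0 0; 1 0 0 -0.01 0 0 0; 1 0 0 -0.01 0 0 0; 1 0 0 -0.006 0 0 0; 1 0 0 0 0 0 0"
}}

```text
clock: 65.75
position: [0.578, 0.0564, 0.0823]
ee_rot: [2.902, 1.199, 0.001]
force: [-7.6, -3.7, 22.0]
width: 0.606
```

```bash
python3 - <<'E'
from w import *
st()
for n in('scene','side'): rep(n,.08,.125,60,box=(.5,.66,-.02,.13))
E
```

```text
{'clock': np.float64(65.75), 'joints': array([ 0.4156,  0.7069, -0.9184,  1.7881,  0.6678,  0.9898,  0.0082]), 'position': array([0.578 , 0.0564, 0.0823]), 'ee_rot': array([2.9018e+00, 1.1992e+00, 1.0000e-03]), 'force': array([-7.617 , -3.7072, 21.985 ]), 'width': np.float64(0.6055)}
scene uv 230 181 circ [0.5811 0.055 ] 0.0469 rect [0.5885 0.0497] [0.0933 0.0314] 54.2 z 0.1064 px 436
side uv 235 151 circ [0.5722 0.0609] 0.0462 rect [0.5705 0.0625] [0.0913 0.0441] 50.1 z 0.1098 px 554
```

It stopped at exactly the short depth with 22 N on it, so this cup is faulty too. Putting it in the steel tray.

{"name": "jog_arm", "arguments": {
  "commands": "1 0 0 0.06 0 0 0; 1 0 0 0.06 0 0 0; 1 0 0 0.06 0 0 0; 1 0 0 0.03 0 0 0; 1 0 0 0 0 0 0"
}}

```text
clock: 66.35
position: [0.5786, 0.0567, 0.1448]
ee_rot: [2.903, 1.199, 0.004]
force: [-0.5, -0.4, -0.6]
width: 0.604
```

{"name": "jog_arm", "arguments": {
  "commands": "1 0.0042 -0.0928 0 0 0 0; 1 0.0042 -0.0928 0 0 0 0; 1 0.0042 -0.0928 0 0 0 0; 1 0.0042 -0.0928 0 0 0 0; 1 0.0042 -0.0928 0 0 0 0"
}}

```text
clock: 66.85
position: [0.5835, -0.0841, 0.1423]
ee_rot: [-2.903, -1.2, 0.002]
force: [1.0, 0.3, -1.7]
width: 0.606
```

{"name": "jog_arm", "arguments": {
  "commands": "1 0.0042 -0.0928 0 0 0 0; 1 0.0042 -0.0928 0 0 0 0; 1 0.0042 -0.0928 0 0 0 0; 1 0.0042 -0.0928 0 0 0 0; 1 0.0042 -0.0928 0 0 0 0"
}}

```text
clock: 67.35
position: [0.5898, -0.2233, 0.1422]
ee_rot: [-2.903, -1.199, 0.002]
force: [0.9, -0.1, -1.4]
width: 0.601
```

{"name": "jog_arm", "arguments": {
  "commands": "1 0 0 -0.08 0 0 0; 1 0 0 -0.08 0 0 0; 1 0 0 -0.08 0 0 0; 1 0 0 -0.06 0 0 0; 1 0 0 0 0 0 0"
}}

```text
clock: 67.85
position: [0.5883, -0.2219, 0.0501]
ee_rot: [-2.901, -1.199, 0.006]
force: [-0.2, -0.6, -0.8]
width: 0.603
```

{"name": "jog_arm", "arguments": {
  "commands": "1 0 0 -0.025 0 0 0; 1 0 0 -0.02 0 0 0; 1 0 0 0 0 0 0; 1 0 0 0 0 0 0; 1 0 0 0 0 0 0"
}}

```text
clock: 68.35
position: [0.5907, -0.2221, 0.0405]
ee_rot: [2.903, 1.2, 0.001]
force: [0.3, 0.3, -0.8]
width: 0.604
```

{"name": "jog_arm", "arguments": {
  "commands": "1 0 0 -0.017 0 0 0; 1 0 0 0 0 0 0; -1 0 0 0 0 0 0; -1 0 0 0 0 0 0; -1 0 0 0 0 0 0"
}}

```text
clock: 68.85
position: [0.5902, -0.222, 0.0346]
ee_rot: [-2.903, -1.2, 0.0]
force: [-0.1, -0.5, -0.2]
width: 0.816
```

{"name": "jog_arm", "arguments": {
  "commands": "-1 0 0 0 0 0 0; -1 0 0 0 0 0 0; -1 0 0 0 0 0 0; -1 0 0 0.05 0 0 0; -1 0 0 0.13 0 0 0"
}}

```text
clock: 69.35
position: [0.5882, -0.2219, 0.0871]
ee_rot: [-2.9, -1.199, 0.007]
force: [0.4, -0.1, 0.2]
width: 1.003
```

{"name": "jog_arm", "arguments": {
  "commands": "-1 0 0 0.13 0 0 0; -1 0 0 0.13 0 0 0; -1 0 0 0.13 0 0 0; -1 0 0 0.13 0 0 0; -1 0 0 0 0 0 0"
}}

```text
clock: 69.85
position: [0.593, -0.221, 0.2519]
ee_rot: [2.898, 1.199, 0.012]
force: [0.4, 0.8, -0.2]
width: 0.999
```

{"name": "jog_arm", "arguments": {
  "commands": "-1 0 0 0 0 0 0; -1 0 0 0 0 0 0; -1 0 0 0 0 0 0; -1 0 0 0 0 0 0; -1 0 0 0 0 0 0"
}}

```text
clock: 70.35
position: [0.5901, -0.2219, 0.244]
ee_rot: [-2.902, -1.2, 0.001]
force: [-0.1, -0.4, -0.4]
width: 0.999
```

```bash
python3 chk.py; python3 - <<'E'
from w import *
d=img('scene'); save(d,'final.png'); X=cloud(d)
for n in('scene','side'): rep(n,.0235,.034,200,box=(.49,.67,-.03,.15))
g=d['pixels'].min(2)>140
m=g&(abs(X[...,0]-.578)<.05)&(abs(X[...,1]-.056)<.05)&(X[...,2]<.04); print('plate z',np.median(X[m][:,2]))
E
```

```text
{'clock': np.float64(70.35), 'joints': array([ 0.8822,  0.628 , -1.0083,  1.476 ,  0.536 ,  1.3342,  0.6182]), 'position': array([ 0.5901, -0.2219,  0.244 ]), 'ee_rot': array([-2.9025e+00, -1.1998e+00,  1.2000e-03]), 'force': array([-0.0772, -0.3734, -0.4411]), 'width': np.float64(0.9991)}
wrist uv 186 29 circ [ 0.4176 -0.1618] 0.0275 rect [ 0.4178 -0.1616] [0.0534 0.0542] 49.0 z 0.0658 px 2077
wrist uv 144 78 circ [ 0.4171 -0.2338] 0.0276 rect [ 0.418  -0.2337] [0.053  0.0534] 21.6 z 0.0659 px 1897
wrist uv 103 122 circ [ 0.4135 -0.3066] 0.0277 rect [ 0.4142 -0.3064] [0.0537 0.0536] 25.9 z 0.0659 px 1712
wrist uv 258 176 circ [ 0.5909 -0.2226] 0.0272 rect [ 0.5906 -0.2225] [0.0533 0.0533] 1.6 z 0.0658 px 1561
wrist uv 220 219 circ [ 0.5944 -0.2964] 0.0277 rect [ 0.5942 -0.2953] [0.053  0.0515] 45.4 z 0.0658 px 1414
scene uv 232 189 circ [0.5787 0.0578] 0.015 rect [0.5795 0.0581] [0.0286 0.0258] 60.8 z 0.0725 px 102
scene uv 116 146 circ [ 0.4148 -0.3014] 0.0278 rect [ 0.4163 -0.3017] [0.05   0.0514] 11.9 z 0.0641 px 178
scene uv 141 148 circ [ 0.4195 -0.2308] 0.028 rect [ 0.4201 -0.
[... 524 characters left out ...]
.2918] [0.051  0.0536] 21.6 z 0.0641 px 162
side uv 326 87 circ [ 0.4099 -0.3031] 0.0287 rect [ 0.4113 -0.3014] [0.0481 0.0554] 39.6 z 0.0641 px 165
side uv 259 93 circ [ 0.5862 -0.2181] 0.0281 rect [ 0.5866 -0.2176] [0.0523 0.0518] 12.1 z 0.064 px 157
side uv 319 103 circ [ 0.4128 -0.2298] 0.0284 rect [ 0.4143 -0.2294] [0.0508 0.051 ] 12.7 z 0.0641 px 170
side uv 314 120 circ [ 0.4152 -0.1568] 0.0277 rect [ 0.4176 -0.1552] [0.0451 0.0541] 39.6 z 0.0641 px 174
scene uv 234 207 circ [0.5769 0.0583] 0.0816 rect [0.5775 0.0584] [0.1164 0.1212] 77.7 z 0.0283 px 1358
side uv 234 172 circ [0.5751 0.0594] 0.0804 rect [0.5747 0.0578] [0.1188 0.1169] 76.9 z 0.0275 px 1316
plate z 0.028235318999232435
```

View pics/final.png

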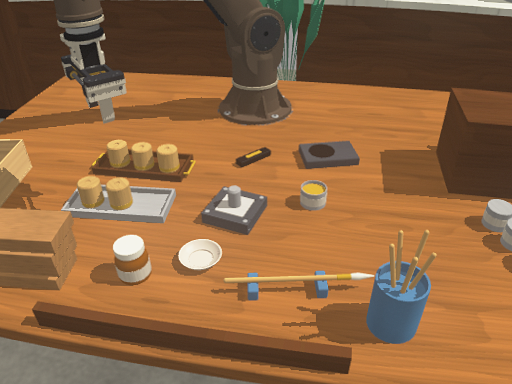

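The final view shows three cups in the wooden tray (117–168,155), two in the steel tray (90–118,190), the gauge flush at (235,205) and the tin in place at (313,195). The gripper is clear, so I'll hand the job in.

```bash
python3 -c "
from cell import arm
print(arm.sign_off())"
```

```text
the job is handed in; nothing more can be done
None
```

The gauge is pressed flush in its holder, and all five cups were tried on the pin one at a time and put away. I signed the job off at about 70 s; no verdict was reported.

- **Good cups:** three went all the way down and stand upright in the wooden tray.
- **Faulty cups:** two stopped with their foot 25 mm above the plate, each with about 22 N on it. They stand upright in the steel tray.
- **Corrections on the way:** my first grip on the gauge held only the pin tip, so I set it down and gripped it lower. One cup was knocked about 3 cm aside during the run; I found it again in the images and picked it up from there.
- **Last checks:** plate height is 28.2 mm against 28.3 mm for the holder top. All cup tops are at 66 mm, which means they stand on the tray floors, and every cup is well inside its tray walls. The tin is standing where it was, judged from the picture only, and the gripper is clear of everything.
- **Disagreement:** the scene and side cameras differ from each other by about 5 mm in x. I relied on the wrist camera, which came out between them, for the fits. No check failed.

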